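Turn a cupboard door over into the drilling jig

ROBOT

A 7-joint arm with a two-finger parallel gripper is mounted at the origin on a cart in front of the work surface, level with it; the furniture and walls round the work are solid. World frame = base frame: x ahead of the robot, y to its left, z up, the work surface at z = 0. Lengths are in m, angles in rad, forces in N, time in s.
With the tool pointing down it reaches from about 0.4 to 0.85 m from the base axis. Payload 10.4 kg.
Tool frame: the origin (TCP) lies at the very end of the fingers, on their centre line; the grasp point (between the pads) lies r.hold_point_z behind it (r.hold_point_z is the distance from the TCP to the grasp point, in m); z points along the fingers, y is the direction in which the jaws open and shut (so a half turn about z gives the same grasp; the last joint's range is limited). The gripper opens to 87 mm and grips with 3 to 60 N. Pads are 19 mm wide; open, the fingers measure 117 mm over their backs; the gripper's body (75 mm by 190 mm) begins 51 mm behind the grasp point.
Start: joints at [-0.023, 0.332, -0.065, 1.46, 0.022, 1.35, -0.088], TCP at [0.625, 0, 0.184] pointing down, gripper open.
Joint ranges: [-2.6, 2.6], [-0.5, 2.12], [-1.47, 1.34], [0.16, 2.42], [-1.27, 4.41], [0.06, 2.06], [-2.6, 2.6]. Speed limits (rad/s): [2.22, 2.22, 2.79, 2.79, 3.14, 3.14, 3.14].

INTERFACE

Orientations are given as a unit quaternion [x, y, z, w].
In Python, from bench import r gives the robot as it stands.
- The arm moves only by the tool send_rows, never from a script. Its argument "commands" is a list of rows, each a list of 7 numbers: the shift along the world's x, y, z normalised to -1 to 1, where 1 is 0.03 m, then the turn, a rotation vector about the world's x, y, z normalised to -1 to 1, where 1 is 5 degrees, then the gripper command: -1 is fully open, 1 is shut, values between are in proportion. In form: [[tx, ty, tz, ax, ay, az, jaw], ...]. A call has 1 to 10 rows; each row shifts and turns the pose as measured when the row begins; what a row does not reach is not made up. A row lasts 1/12 s, in which the tool goes at most 41.7 mm and 7.16 degrees, less where a joint would pass 70% of its speed; a pose out of reach is approached as far as the arm can. A call with a number of a shift or a turn outside -1 to 1 is refused whole. A call with a gripper value outside its range is refused whole. The fingers move at their own pace and stop on an object; "grip_force" is the grip in N (left out, the last holds). Time passes only in rows, so rows that do not move let the fingers close. It gives the time, the measured TCP pose, the force and the opening at its end, in the units of the state.
- r.read_state(): the state, without advancing time (a new reading comes with each control period).
- r.camera(name): name is "scene" or "side" or "wrist"; returns the picture (420x560x3 uint8, blue, green, red); there is no depth.
- r.calibration(name): a dict with "K" (3x3 intrinsics, pixels), "R" (3x3) and "t" (3): a world point X has camera coordinates R X + t; the wrist camera has in their place "mount" (4x4, takes a point from camera to tool coordinates, whose origin is the TCP and whose axes are the flange's). Camera axes: x right, y down, z forward; pixel columns grow to the right and rows downward; lengths in m; the calibration is good to about 2 mm. A picture is of the moment at which its call begins: read the wrist's pose just before it. calibration takes no time and is no camera call.
- r.close_job(): hands the job in, once; it reports no verdict.
The state is a dict: "time": time; "joint_positions": joint angles; "joint_vel": joint speeds; "joint_torque": joint torques, N m; "ee_pos": TCP position; "eef_rot": TCP orientation; "ft_force": force on the tool from outside, world axes, zero at the start; "torque": the same for the moment, N m; "width": finger opening in m.
Only numpy, scipy, OpenCV 4.12 (cv2) and the standard library are available. Lean on these libraries where they do the work, as an engineer would, in place of code of your own. Each camera call takes 0.05 s, during which the arm holds its last target.

TASK

The small cupboard door lies with its hinge-cup side up in front of the drilling jig and is too wide to pick up: push it against the jig's front edge until it tips up on edge there, and tip it over so that it lies on the jig with its plain side up. Then slide it home, flat under the steel hold-down strip, touching both the back fence and the left side fence, ready for the handle hole to be drilled. Push gently, never harder than about 20 N, so that the edges are not bruised; leave the tin, the try square, the pencil and the screwdriver where they are, and let go of the door.

Things in the scene. Friction and masses are not known exactly. Their poses are not given: they have to be found in the camera images.
- door: Small cupboard door, loose pale wood panel 100 x 140 x 12 mm, 0.1 to 0.18 kg, friction about 0.6. One face plain; the other has two round hinge-cup recesses, 26 mm wide, 8 deep, at x -29, y +-42 mm. Origin: centre, mid-thickness. x along the 100 mm side (at first away from the robot), y along the 140, z out of the cup face. Starts flat on the bench, cups up, 20 to 35 mm from the jig, turned < 0.2 rad to it.
- drill_jig: Drilling jig, fixed to the bench: plywood board 160 (x) x 230 (y) x 18 mm, wooden back and left side fences 14 mm high on it, steel hold-down strip. Origin: centre of the board's underside, on the bench; x to the back fence (away from the robot, within 0.25 rad of world x), y to the side fence, z up. Board front edge at x = -80. A door that is home has its centre at x 0, y +21, z 24 mm.
- jig_front (a point): Middle of the jig's front edge, on top: x -80, y 0, z 18 mm in the jig's frame. The edge is a plain upright face 230 mm wide, from the bench up to here: the wall to tip the door against.
- jig_corner (a point): Corner on top of the board where the faces of the two fences would meet: x +50, y +91, z 18 mm in the jig's frame. The back fence's face lies at x +50 all along the board, the side fence's at y +91 from x -50 to +40.
- jig_strip (a point): Middle of the lower front edge of the hold-down strip: x +38, y 0, z 32 mm in the jig's frame. The strip is 3 mm thick, 180 mm long in y and overhangs the back fence by 12 mm; its underside is 14 mm above the board, so the 12 mm door slides under it with 2 mm to spare.
- tin: Bystander: open grey tin of screws, 73 mm wide, 54 mm high, left of the jig. Origin at the centre of its foot.
- square: Bystander: try square with a dark stock and a steel blade, 161 x 110 x 17 mm, lying flat right of the jig. Origin in the middle of its outline, on the bench. Beyond it stand fixed upright wire-mesh screens 0.26 m high: one to its right, along world y = -0.33 m from x = 0.48 to 0.78, one behind, along x = 0.79 m from y = -0.33 to -0.03; keep clear of them or pass above.
- marking_pencil: Bystander: red carpenter's pencil, 174 x 9 x 8 mm, lying in front of the jig on the left. Origin near its middle, on the bench.
- screwdriver: Bystander: screwdriver with a ribbed red handle, 201 x 29 x 30 mm, lying in front of the jig on the right. Origin near its middle, on the bench.

How it is judged:
By the outcome, as a careful person would: the job done as asked, in the order asked, and still so for the second after the job is handed in, with the robot touching nothing.
It also fails if it takes over 67 s, if anything falls off the work surface, if the arm or the gripper's body presses on something with over 40 N, if the wrist force passes 120 N, or if a joint passes its speed limit or range.

## Working session

There is one attempt and no reset: what is moved stays moved. The work goes in short steps, Python scripts to look and compute and a tool call to move; the robot and the scene stay as the last step left them, time stands still between calls to the robot, and variables do not carry over. Pictures are saved under pics/ and viewed, and the job is handed in when it is done.

Besides the shell and the picture viewer there is one more tool, called after ">>>" by a JSON object that holds its "method" and its "body", one argument or row to a line. send_rows: Moves the arm, as the interface text tells. Scaled input: -1 to 1 covers 0.03 m each way for a shift and 5 degrees each way for a turn. Its arguments: {"type":"object","properties":{"commands":{"type":"array"},"grip_force":{"type":"number"}},"required":["commands"]}

```bash
ls; mkdir -p pics; python3 - <<'E'
from bench import r
import cv2
s=r.read_state(); print(s, r.hold_point_z)
for n in("scene","side","wrist"):
    cv2.imwrite(f"pics/{n}0.png",r.camera(n)); print(n,r.calibration(n))
E
```

```text
pics
{'time': 0.0, 'joint_positions': array([-0.02260585,  0.33286569, -0.06469212,  1.46093638,  0.02158686,
        1.34987204, -0.08847765]), 'joint_vel': array([-1.06230910e-04,  1.81042686e-03,  6.44423761e-04,  1.92617110e-03,
        5.03218771e-05,  6.74307514e-04,  4.35712198e-04]), 'joint_torque': array([-1.20520472e-04, -6.23245955e+01,  2.44190963e-02, -3.89891267e+01,
       -6.13984605e-02,  3.97891912e-02,  1.87085252e-04]), 'ee_pos': array([ 6.24569700e-01, -3.72408201e-06,  1.82860160e-01]), 'eef_rot': array([ 7.07092914e-01,  7.07120308e-01, -5.08646134e-04, -4.71126188e-04]), 'ft_force': array([-0.09230678, -1.06424361, -0.17341123]), 'torque': array([-6.38634955e-02,  3.29744983e-02,  7.20548550e-05]), 'width': 0.08740547033199868} 0.0187
scene {'K': array([[393.11785446,   0.        , 277.42540871],
       [  0.        , 393.11785446, 206.99852335],
       [  0.        ,   0.        ,   1.        ]]), 'R': array([[-0.85925088, -0.51142071,  0.01169572],
       [-0.32746559,  0.53233084, -0.78063446],
       [ 0.39300663, -0.67459079, -0.62487843]]), 't': array([0
[... 224 characters left out ...]
067, -0.24370414,  0.02283895],
       [-0.08749333, -0.43220549, -0.89752066],
       [ 0.22860062,  0.86822042, -0.44038057]]), 't': array([-0.56106339,  0.14356029,  1.01560084])}
wrist {'K': array([[311.88320006,   0.        , 279.11347582],
       [  0.        , 311.88320006, 212.19613979],
       [  0.        ,   0.        ,   1.        ]]), 'mount': array([[-4.94691578e-04, -9.70454143e-01, -2.41285123e-01,
         6.54544573e-02],
       [ 9.99999872e-01, -4.53936418e-04, -2.24493893e-04,
         3.05627172e-04],
       [ 1.08332924e-04, -2.41285203e-01,  9.70454244e-01,
        -2.00889985e-01],
       [ 0.00000000e+00,  0.00000000e+00,  0.00000000e+00,
         1.00000000e+00]])}
```

View pics/scene0.png

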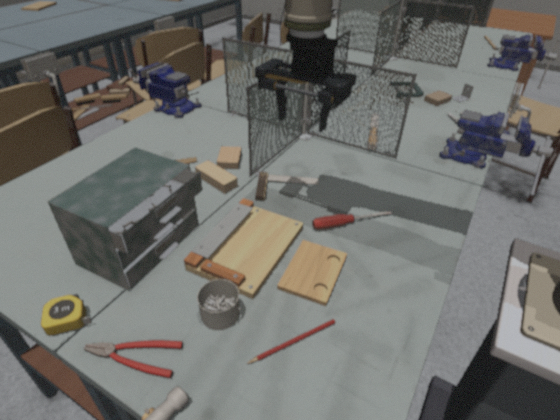

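View pics/side0.png

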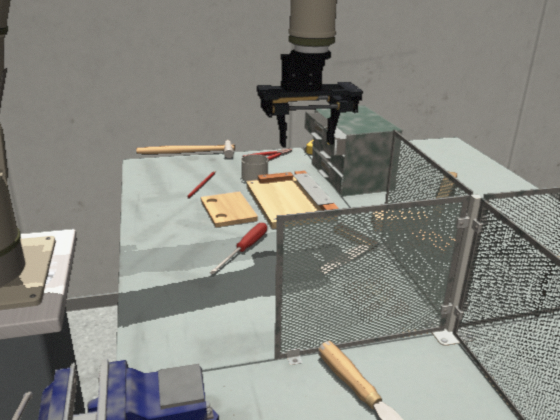

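View pics/wrist0.png

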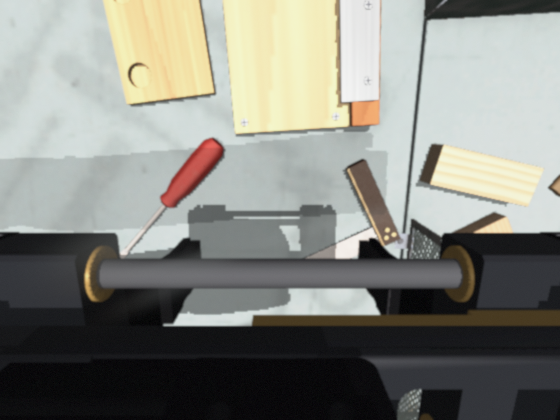

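```bash
python3 - <<'E'
import cv2
a=cv2.imread("pics/scene0.png")[180:380,170:430]; cv2.imwrite("pics/sc.png",cv2.resize(a,None,fx=3,fy=3,interpolation=cv2.INTER_CUBIC))
a=cv2.imread("pics/side0.png")[130:290,170:370]; cv2.imwrite("pics/si.png",cv2.resize(a,None,fx=3.7,fy=3.7,interpolation=cv2.INTER_CUBIC))
E
```

```text
(no output)
```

View pics/sc.png

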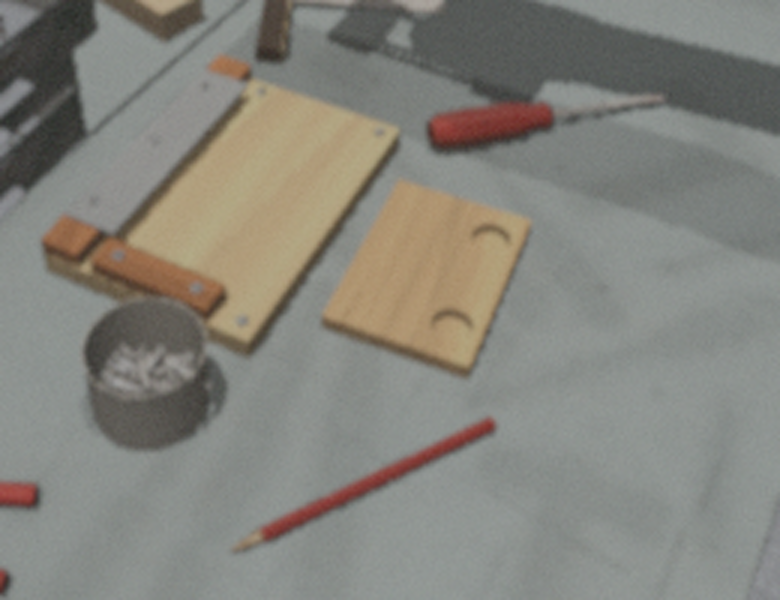

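View pics/si.png

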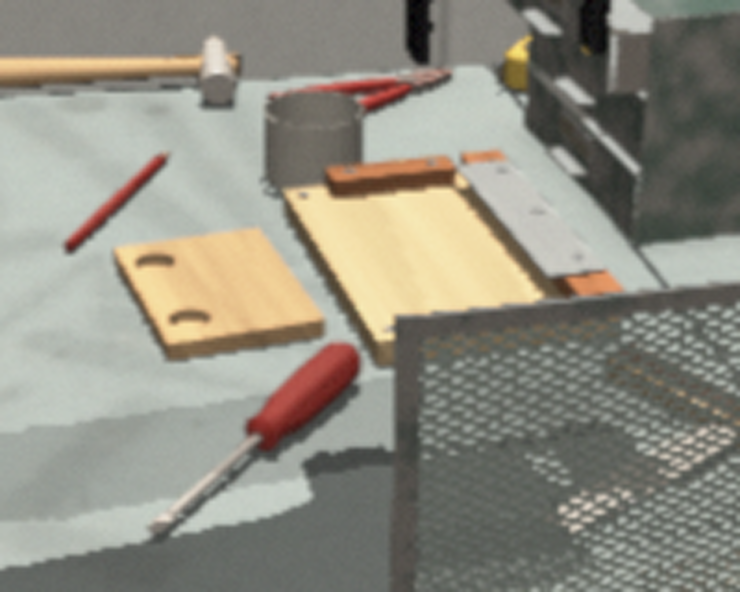

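```bash
cat > h.py <<'E'
from bench import r
import numpy as np, cv2
from scipy.optimize import least_squares
from scipy.spatial.transform import Rotation as Rn
def proj(n,X,st=None):
    c=r.calibration(n);X=np.atleast_2d(X)
    if n=="wrist":
        s=st or r.read_state(); T=np.eye(4);T[:3,:3]=Rn.from_quat(s['eef_rot']).as_matrix();T[:3,3]=s['ee_pos']
        W=np.linalg.inv(T@c['mount']); p=X@W[:3,:3].T+W[:3,3]
    else: p=X@c['R'].T+c['t']
    q=p@c['K'].T
    return q[:,:2]/q[:,2:]
def fit(obs,x0,per=None):
    # obs: list (cam, localpt, pix); pose x,y,yaw on plane
    def f(p,full=False):
        R=Rn.from_euler('z',p[2]).as_matrix()
        return np.concatenate([(proj(n,R@np.array(l)+[p[0],p[1],0])[0]-px) for n,l,px in obs])
    s=least_squares(f,x0,loss='soft_l1'); return s.x, f(s.x)
def ray(n,px,z):
    c=r.calibration(n); d=c['R'].T@np.linalg.inv(c['K'])@[*px,1]; o=-c['R'].T@c['t']
    return o+d*(z-o[2])/d[2]
E
python3 - <<'E'
from h import *
S=lambda u,v:np.array([170+u/3-.33,180+v/3-.33]); D=lambda u,v:np.array([170+u/3.7-.36,130+v/3.7-.36])
jig=[("scene",[-.08,.115,.018],S(246,346)),("scene",[-.08,-.115,.018],S(398,128)),("scene",[.05,-.115,.018],S(250,85)),
("side",[-.08,.115,.018],D(284,190)),("side",[-.08,-.115,.018],D(380,348))]
print(fit(jig,[.65,.1,0]))
a=.05;b=.07
door=[("scene",[a,-b,.012],S(400,181)),("scene",[-a,-b,.012],S(530,219)),("scene",[-a,b,.012],S(467,368)),("scene",[a,b,.012],S(323,318)),
("side",[-a,b,.012],D(113,249)),("side",[a,b,.012],D(258,229)),("side",[a,-b,.012],D(323,324)),("side",[-a,-b,.012],D(166,348))]
print(fit(door,[.5,.1,0]))
s=r.read_state()
# tin, pencil, screwdriver
for nm,u,v,z in[("pencil tip",235,550,.004),("pencil end",492,425,.004),("sd handle near",432,130,.015),("sd handle far",552,115,.015),("sd tip",662,98,.015)]: print(nm,ray("scene",S(u,v),z))
for nm,u,v,z in[("tin front foot?",160,445,0)]: print(nm,ray("scene",S(u,v),z))
for nm,u,v,z in[("pencil tip",165,155,.004),("pencil end",70,248,.004),("sd end",345,350,.015),("sd hn",258,435,.015),("sd tip",155,530,.015)]: print(nm,ray("side",D(u,v),z))
E
```

```text
(array([0.64668247, 0.18711495, 0.06484283]), array([ 0.0814672 , -0.96489406, -0.18934282,  0.47246082, -0.31350988,
       -1.79562993, -0.52993203,  0.04574698, -0.53434243, -1.75488591]))
(array([0.49196171, 0.17362628, 0.11938385]), array([-0.35309903, -0.38223263,  0.44969065,  0.53547794,  0.45828803,
       -0.09467652, -0.63180687, -0.79242046, -0.30231454,  0.19795053,
       -0.20464514,  0.15318779,  0.15856848, -0.69608846, -0.0325171 ,
       -0.51662792]))
pencil tip [0.49265912 0.40862957 0.004     ]
pencil end [0.40573055 0.26223777 0.004     ]
sd handle near [0.55290788 0.05079112 0.015     ]
sd handle far [ 0.48117404 -0.01407182  0.015     ]
sd tip [ 0.41449995 -0.07947892  0.015     ]
tin front foot? [0.56951736 0.3745523  0.        ]
pencil tip [0.49204134 0.40694681 0.004     ]
pencil end [0.40849069 0.26188851 0.004     ]
sd end [0.55381286 0.06618216 0.015     ]
sd hn [ 0.48570721 -0.01959212  0.015     ]
sd tip [ 0.41794476 -0.10071148  0.015     ]
```

>>> {"method": "send_rows", "body": {
  "commands": [
    [-0.41,0.31,0,0,0,-0.96,-1],
    [-0.41,0.31,0,0,0,-0.96,-1],
    [-0.41,0.31,0,0,0,-0.96,-1],
    [-0.41,0.31,0,0,0,-0.96,-1],
    [-0.41,0.31,0,0,0,-0.96,-1],
    [-0.41,0.31,0,0,0,-0.96,-1],
    [-0.41,0.31,0,0,0,-0.96,-1],
    [-0.41,0.31,0,0,0,-0.96,-1],
    [-0.41,0.31,0,0,0,-0.96,-1]
  ]
}}

```text
time: 0.9
ee_pos: [0.5086, 0.0833, 0.179]
eef_rot: [0.925, 0.38, -0.003, -0.002]
ft_force: [0.0, -0.1, -0.3]
width: 0.087
```

>>> {"method": "send_rows", "body": {
  "commands": [
    [-0.41,0.31,0,0,0,-0.96,-1],
    [-0.41,0.31,0,0,0,-0.96,-1],
    [-0.41,0.31,0,0,0,-0.96,-1],
    [-0.41,0.31,0,0,0,-0.96,-1],
    [-0.41,0.31,0,0,0,-0.96,-1],
    [-0.41,0.31,0,0,0,-0.96,-1],
    [-0.41,0.31,0,0,0,-0.96,-1],
    [-0.41,0.31,0,0,0,-0.96,-1],
    [-0.41,0.31,0,0,0,-0.96,-1]
  ]
}}

```text
time: 1.65
ee_pos: [0.3902, 0.1702, 0.1772]
eef_rot: [1.0, -0.007, -0.004, -0.003]
ft_force: [0.4, 0.2, 0.2]
width: 0.0869
```

```bash
cat >> h.py <<'E'
JX,JY,JW=0.6467,0.1871,0.0648
def tojig(p):
    d=np.array(p[:2])-[JX,JY]; c,s=np.cos(JW),np.sin(JW); return np.array([c*d[0]+s*d[1],-s*d[0]+c*d[1],*p[2:3]])
def st():
    s=r.read_state(); R=Rn.from_quat(s['eef_rot']); M=R.as_matrix()
    print('t',round(s['time'],2),'tcp',s['ee_pos'].round(4),'jig',tojig(s['ee_pos']).round(4),'x',M[:,0].round(3),'z',M[:,2].round(3),'F',s['ft_force'].round(2),'w',round(s['width'],4),'q',s['joint_positions'].round(2))
E
python3 -c "
from h import *
st()"
```

```text
t 1.65 tcp [0.3902 0.1702 0.1772] jig [-2.571e-01 -2.000e-04  1.772e-01] x [ 1.    -0.013 -0.007] z [-0.007  0.005 -1.   ] F [0.39 0.23 0.18] w 0.0869 q [-0.31 -0.09 -0.19  1.95 -0.03  1.29 -2.07]
```

>>> {"method": "send_rows", "body": {
  "commands": [
    [0.2,0,-0.7,0,0,0.5,-1],
    [0,0,-0.7,0,0,0.4,-1],
    [0,0,-0.7,0,0,0,-1],
    [0,0,-0.7,0,0,0,-1],
    [0,0,-0.7,0,0,0,-1],
    [0,0,-0.7,0,0,0,-1],
    [0,0,-0.7,0,0,0,-1]
  ]
}}

```text
time: 2.23
ee_pos: [0.3958, 0.1743, 0.0293]
eef_rot: [0.999, 0.033, 0.001, -0.005]
ft_force: [0.4, 0.5, -0.2]
width: 0.0869
```

```bash
python3 -c "
from h import *
st()
cv2.imwrite('pics/w1.png',r.camera('wrist'))"
```

```text
t 2.23 tcp [0.3958 0.1743 0.0293] jig [-0.2512  0.0034  0.0293] x [0.998 0.066 0.002] z [ 0.002  0.009 -1.   ] F [ 0.42  0.52 -0.19] w 0.0869 q [-0.32  0.08 -0.2   2.12  0.01  0.94 -2.03]
```

View pics/w1.png

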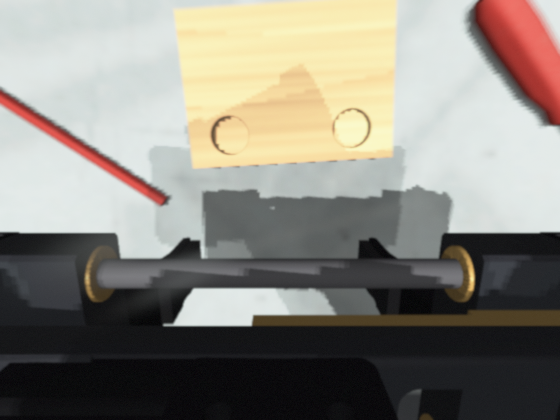

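>>> {"method": "send_rows", "body": {
  "commands": [
    [0,-0.1,-0.4,0,0,0,-1],
    [0,-0.05,-0.4,0,0,0,-1],
    [0,0,0,0,0,0,-1]
  ]
}}

```text
time: 2.53
ee_pos: [0.3918, 0.1678, -0.0001]
eef_rot: [0.999, 0.033, -0.003, -0.003]
ft_force: [-1.1, 0.1, 0.2]
width: 0.0869
```

>>> {"method": "send_rows", "body": {
  "commands": [
    [0.1,0,0.08,0,0,0,-1],
    [0.3,0.02,0,0,0,0,-1],
    [0.3,0.02,0,0,0,0,-1],
    [0.2,0.015,0,0,0,0,-1]
  ]
}}

```text
time: 2.87
ee_pos: [0.4218, 0.1703, 0.0058]
eef_rot: [0.999, 0.033, -0.002, -0.003]
ft_force: [0.8, 0.0, -0.1]
width: 0.0868
```

>>> {"method": "send_rows", "body": {
  "commands": [
    [0.2,0.015,-0.1,0,0,0,-1],
    [0.2,0.015,0,0,0,0,-1],
    [0.2,0.015,0,0,0,0,-1]
  ]
}}

```text
time: 3.12
ee_pos: [0.4439, 0.1723, 0.004]
eef_rot: [0.999, 0.033, -0.001, -0.004]
ft_force: [-0.7, 0.1, -0.7]
width: 0.0872
```

>>> {"method": "send_rows", "body": {
  "commands": [
    [0.15,0.01,-0.06,0,0,0,-1],
    [0.15,0.01,-0.03,0,0,0,-1]
  ]
}}

```text
time: 3.28
ee_pos: [0.4546, 0.1731, 0.0013]
eef_rot: [0.999, 0.033, -0.0, -0.004]
ft_force: [0.1, 0.7, -0.4]
width: 0.0872
```

>>> {"method": "send_rows", "body": {
  "commands": [
    [0.1,0.006,-0.02,0,0,0,-1]
  ]
}}

```text
time: 3.37
ee_pos: [0.4582, 0.1733, 0.0005]
eef_rot: [0.999, 0.033, -0.001, -0.004]
ft_force: [0.9, 0.6, -0.3]
width: 0.0868
```

```bash
python3 -c "
from h import *
st()
a=r.camera('wrist');cv2.imwrite('pics/w2.png',a)
a=r.camera('side')[130:290,170:370]; cv2.imwrite('pics/si2.png',cv2.resize(a,None,fx=3.7,fy=3.7,interpolation=cv2.INTER_CUBIC))"
```

```text
t 3.37 tcp [0.4582 0.1733 0.0005] jig [-0.189  -0.0016  0.0005] x [ 0.998  0.066 -0.001] z [-0.001  0.008 -1.   ] F [ 0.92  0.64 -0.28] w 0.0868 q [-0.3   0.24 -0.17  2.    0.04  0.9  -1.99]
```

View pics/w2.png

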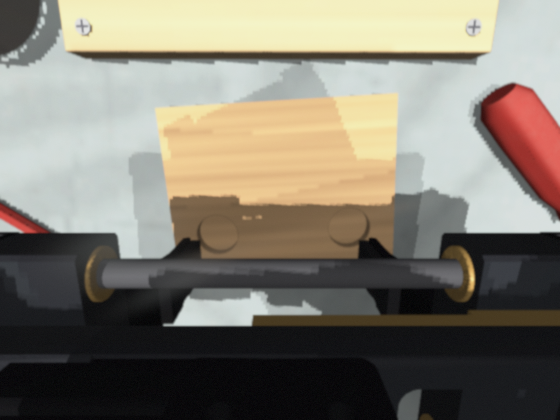

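View pics/si2.png

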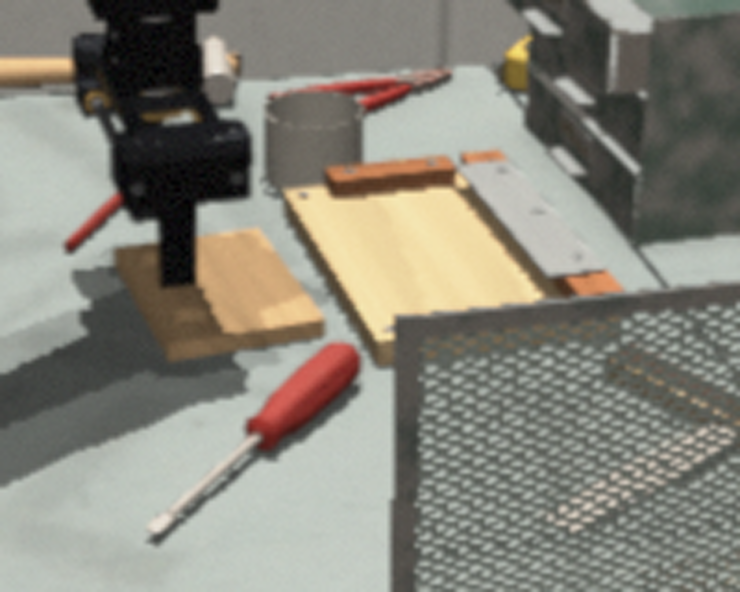

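```bash
python3 - <<'E'
from h import *
for y in(.115,.125,.13):
  for z in(0,.006,.012,.018,.024): print(y,z,(proj('side',[[.462,y,z]])[0]-[170,130])*3.7)
E
```

```text
0.115 0 [179.88890516 347.28304589]
0.115 0.006 [179.61341154 338.66189511]
0.115 0.012 [179.33672044 330.00327109]
0.115 0.018 [179.05882404 321.30692895]
0.115 0.024 [178.77971445 312.5726217 ]
0.125 0 [177.56529195 339.66119129]
0.125 0.006 [177.28674418 331.08462654]
0.125 0.012 [177.00699424 322.47104667]
0.125 0.018 [176.72603433 313.82021154]
0.125 0.024 [176.44385658 305.13187892]
0.13 0 [176.41574593 335.8904808 ]
0.13 0.006 [176.13571353 327.33605958]
0.13 0.012 [175.85447683 318.74484925]
0.13 0.018 [175.57202804 310.11661197]
0.13 0.024 [175.2883593  301.45110785]
```

```bash
python3 - <<'E'
from h import *
a=r.camera('side')[40:240,110:310]; cv2.imwrite('pics/si3.png',cv2.resize(a,None,fx=3,fy=3,interpolation=cv2.INTER_CUBIC))
a=r.camera('scene')[120:320,230:430]; cv2.imwrite('pics/sc3.png',cv2.resize(a,None,fx=3,fy=3,interpolation=cv2.INTER_CUBIC))
E
```

```text
(no output)
```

View pics/si3.png

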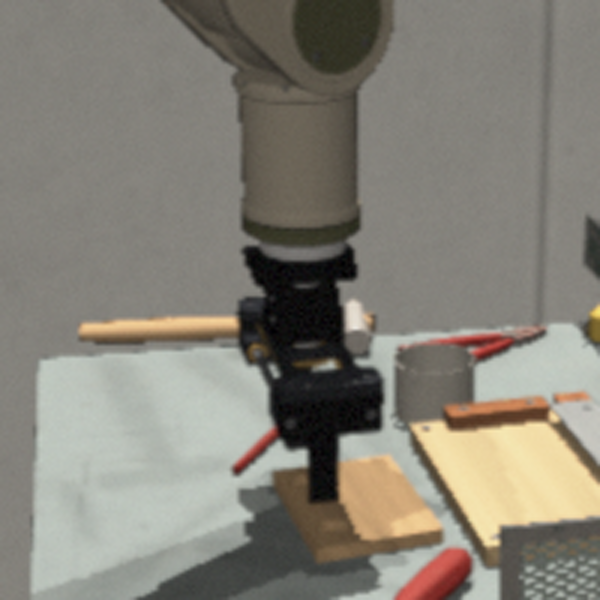

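View pics/sc3.png

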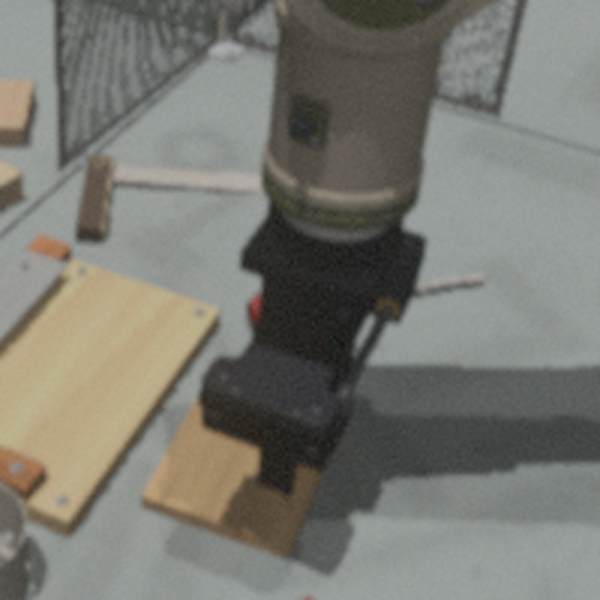

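```bash
python3 - <<'E'
from h import *
st()
for z in(0,.01,.02,.03,.04,.05): print(z,'scene ray',ray('scene',(230+278/3,120+490/3),z),'side ray',ray('side',(110+325/3,40+500/3),z))
E
```

```text
t 3.57 tcp [0.4573 0.1733 0.0005] jig [-0.1899 -0.0015  0.0005] x [ 0.998  0.066 -0.001] z [-0.002  0.008 -1.   ] F [-0.3   0.24  0.65] w 0.0869 q [-0.3   0.24 -0.17  2.    0.04  0.9  -1.99]
0 scene ray [0.46222253 0.18939282 0.        ] side ray [0.47364281 0.20069267 0.        ]
0.01 scene ray [0.45924833 0.19752168 0.01      ] side ray [0.47110843 0.18104387 0.01      ]
0.02 scene ray [0.45627413 0.20565055 0.02      ] side ray [0.46857405 0.16139507 0.02      ]
0.03 scene ray [0.45329993 0.21377941 0.03      ] side ray [0.46603967 0.14174627 0.03      ]
0.04 scene ray [0.45032572 0.22190827 0.04      ] side ray [0.46350529 0.12209747 0.04      ]
0.05 scene ray [0.44735152 0.23003713 0.05      ] side ray [0.46097091 0.10244867 0.05      ]
```

```bash
python3 - <<'E'
from h import *
for x in(.575,.6246,.675): 
  for z in (.183,.22): print(x,z,proj('side',[[x,0,z]]),proj('scene',[[x,0,z]]))
a=cv2.imread('pics/side0.png')[0:180,220:400]; cv2.imwrite('pics/si4.png',cv2.resize(a,None,fx=3,fy=3,interpolation=cv2.INTER_CUBIC))
a=cv2.imread('pics/scene0.png')[0:180,220:400]; cv2.imwrite('pics/sc4.png',cv2.resize(a,None,fx=3,fy=3,interpolation=cv2.INTER_CUBIC))
E
```

```text
0.575 0.183 [[281.2093178 164.4187007]] [[320.53822987 146.77729676]]
0.575 0.22 [[281.64773965 146.82572828]] [[321.9665802  131.17443155]]
0.6246 0.183 [[305.2451957 162.6267517]] [[300.06926515 140.71473218]]
0.6246 0.22 [[306.04788612 145.1941949 ]] [[300.89854509 125.30790741]]
0.675 0.183 [[329.15620391 160.84411211]] [[280.19969192 134.82969731]]
0.675 0.22 [[330.31336939 143.57166587]] [[280.4732776  119.62036588]]
```

View pics/si4.png

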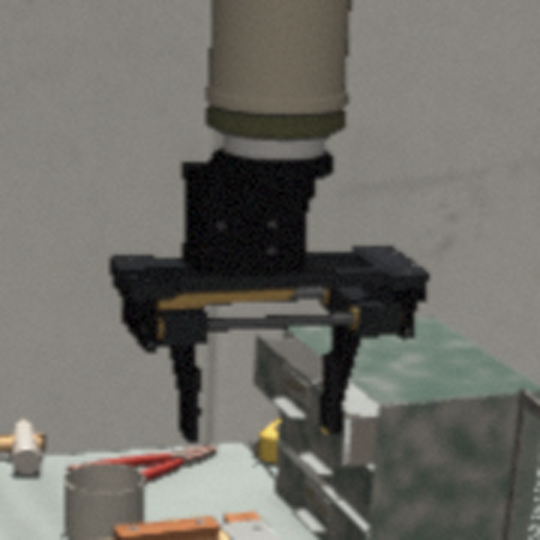

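View pics/sc4.png

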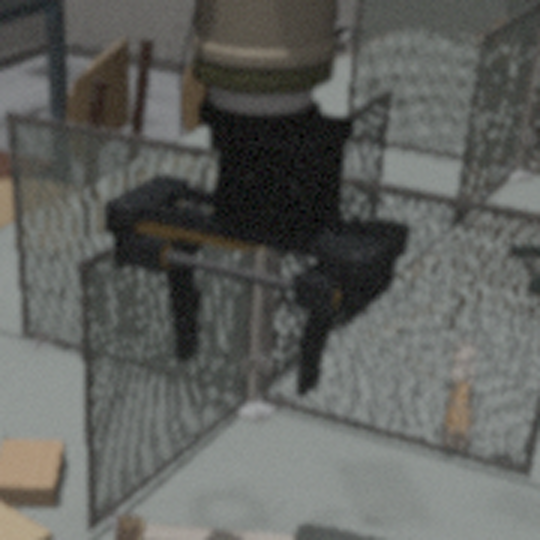

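```bash
python3 - <<'E'
from h import *
s=dict(ee_pos=np.array([.62457,0,.18286]),eef_rot=np.array([ 7.07092914e-01,  7.07120308e-01, -5.08646134e-04, -4.71126188e-04]))
R=Rn.from_euler('z',.1194).as_matrix(); c=np.array([.49196,.17363,0])
P=[R@[ -.05,-.07,.012]+c,R@[.05,-.07,.012]+c]
RJ=Rn.from_euler('z',JW).as_matrix()
P+=[RJ@[-.08,-.115,.018]+[JX,JY,0]]
for dz in(0,.036):
  t=dict(s);t['ee_pos']=s['ee_pos']+[0,0,dz]; print(dz,proj('wrist',P,t).round(0).tolist())
E
```

```text
0 [[126.0, 105.0], [213.0, 94.0], [235.0, 133.0]]
0.036 [[140.0, 108.0], [219.0, 98.0], [239.0, 134.0]]
```

>>> {"method": "send_rows", "body": {
  "commands": [
    [-0.5,0,0.7,0,0,0,0.3],
    [-0.7,0,0.7,0,0,0,1],
    [-0.5,0,0.3,0,0,0,1],
    [0,0,0,0,0,0,1],
    [0,0,0,0,0,0,1],
    [0,0,0,0,0,0,1],
    [0,0,0,0,0,0,1],
    [0,0,0,0,0,0,1]
  ],
  "grip_force": 5
}}

```text
time: 4.23
ee_pos: [0.4035, 0.1724, 0.0514]
eef_rot: [0.999, 0.033, -0.002, -0.003]
ft_force: [-0.3, -0.5, 0.3]
width: 0.0416
```

```bash
python3 - <<'E'
from h import *
st(); p=r.read_state()['ee_pos']; print(proj('side',p),proj('scene',p), proj('side',p+[0,0,.036]),proj('scene',p+[0,0,.036]))
a=r.camera('side')[40:240,110:310]; cv2.imwrite('pics/si5.png',cv2.resize(a,None,fx=3,fy=3,interpolation=cv2.INTER_CUBIC))
a=r.camera('scene')[120:320,230:430]; cv2.imwrite('pics/sc5.png',cv2.resize(a,None,fx=3,fy=3,interpolation=cv2.INTER_CUBIC))
E
```

```text
t 4.23 tcp [0.4035 0.1724 0.0514] jig [-0.2437  0.0011  0.0514] x [ 0.998  0.066 -0.004] z [-0.004  0.006 -1.   ] F [-0.32 -0.54  0.27] w 0.0416 q [-0.31  0.06 -0.19  2.08  0.01  1.   -2.01]
[[188.96259023 194.89180023]] [[357.16270229 271.93752527]] [[188.13039315 180.54195797]] [[359.89863278 258.55030764]]
```

View pics/si5.png

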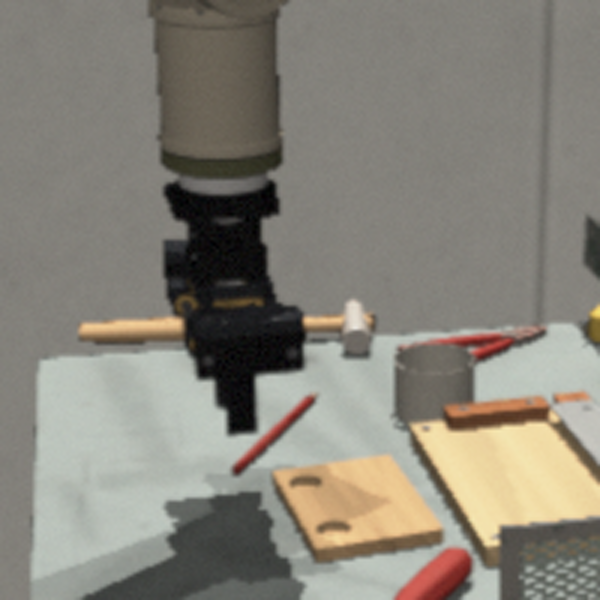

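View pics/sc5.png

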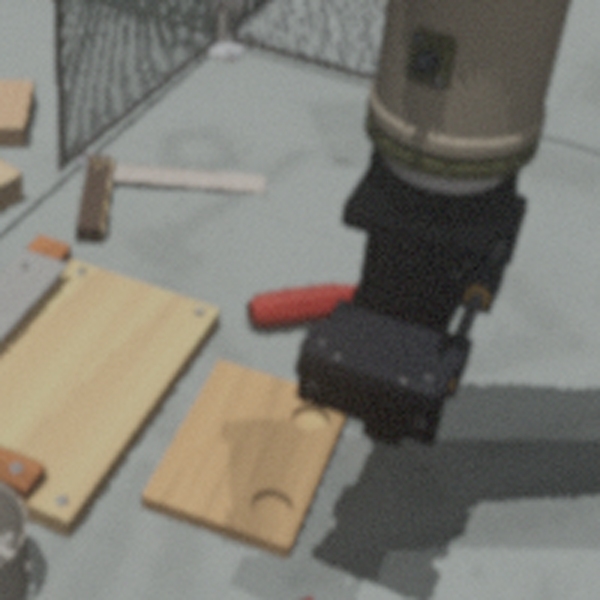

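>>> {"method": "send_rows", "body": {
  "commands": [
    [-0.1,0,-0.5,0,0,0,-1],
    [0,0,-0.5,0,0,0,-1],
    [0,0,-0.5,0,0,0,-1],
    [0,0,-0.4,0,0,0,-1],
    [0,0,0,0,0,0,-1],
    [0,0,0,0,0,0,-1]
  ]
}}

```text
time: 4.83
ee_pos: [0.4012, 0.1721, -0.009]
eef_rot: [0.999, 0.032, -0.003, -0.003]
ft_force: [0.4, 0.4, 0.4]
width: 0.0658
```

```bash
python3 - <<'E'
from h import *
st()
a=r.camera('side')[100:240,110:310]; cv2.imwrite('pics/si6.png',cv2.resize(a,None,fx=4,fy=4,interpolation=cv2.INTER_CUBIC))
E
```

```text
t 4.83 tcp [ 0.4012  0.1721 -0.009 ] jig [-0.2459  0.001  -0.009 ] x [ 0.998  0.065 -0.005] z [-0.006  0.006 -1.   ] F [0.42 0.45 0.36] w 0.0658 q [-0.32  0.15 -0.19  2.13  0.03  0.86 -2.03]
```

View pics/si6.png

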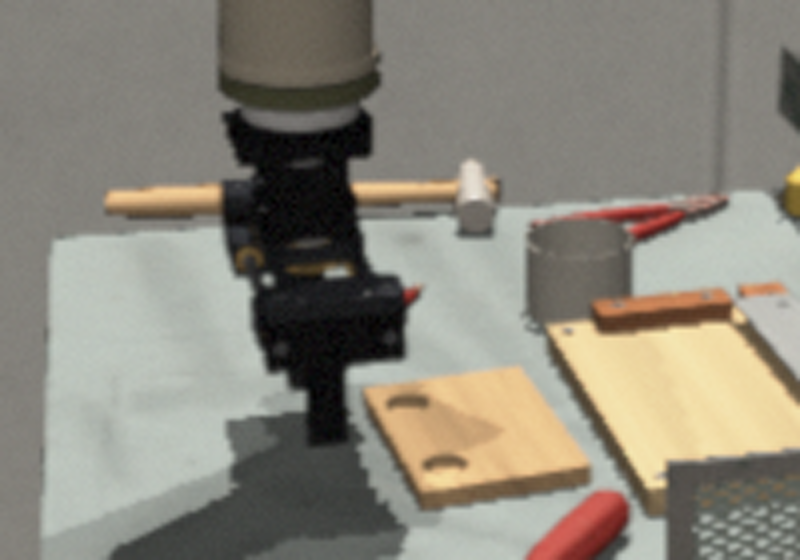

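>>> {"method": "send_rows", "body": {
  "commands": [
    [0,0,-0.3,0,0,0,-1],
    [0,0,-0.25,0,0,0,-1],
    [0,0,0,0,0,0,-1],
    [0,0,0,0,0,0,-1]
  ]
}}

```text
time: 5.22
ee_pos: [0.4027, 0.1726, -0.0253]
eef_rot: [0.999, 0.032, -0.001, -0.004]
ft_force: [0.3, 0.6, 0.4]
width: 0.0861
```

>>> {"method": "send_rows", "body": {
  "commands": [
    [0,0,-0.06,0,0,0,-1]
  ]
}}

```text
time: 5.3
ee_pos: [0.403, 0.1727, -0.0269]
eef_rot: [0.999, 0.032, -0.001, -0.004]
ft_force: [-0.0, 0.7, 0.2]
width: 0.0868
```

>>> {"method": "send_rows", "body": {
  "commands": [
    [0,0,-0.06,0,0,0,-1]
  ]
}}

```text
time: 5.38
ee_pos: [0.4031, 0.1728, -0.0287]
eef_rot: [0.999, 0.032, -0.001, -0.004]
ft_force: [0.3, -0.4, -0.1]
width: 0.0871
```

```bash
python3 - <<'E'
from h import *
st()
a=r.camera('side')[100:240,110:310]; cv2.imwrite('pics/si7.png',cv2.resize(a,None,fx=4,fy=4,interpolation=cv2.INTER_CUBIC))
E
```

```text
t 5.38 tcp [ 0.4031  0.1728 -0.0287] jig [-0.244   0.0015 -0.0287] x [ 0.998  0.064 -0.002] z [-0.002  0.008 -1.   ] F [ 0.26 -0.39 -0.08] w 0.0871 q [-0.32  0.19 -0.19  2.14  0.04  0.81 -2.04]
```

View pics/si7.png

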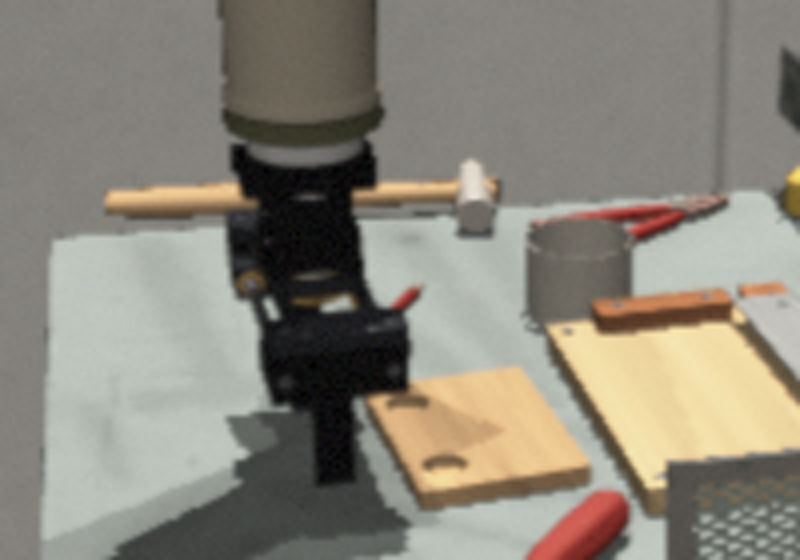

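```bash
python3 - <<'E'
from h import *
for z in(0,.005,.01,.015): print(z,[((proj('side',[[.403,y,z]])[0]-[110,100])*4).round() for y in(.115,.125,.129)])
E
```

```text
0 [array([330., 506.]), array([328., 497.]), array([327., 494.])]
0.005 [array([329., 498.]), array([327., 490.]), array([327., 486.])]
0.01 [array([329., 490.]), array([327., 482.]), array([326., 478.])]
0.015 [array([328., 482.]), array([326., 474.]), array([326., 471.])]
```

>>> {"method": "send_rows", "body": {
  "commands": [
    [0,0,-0.08,0,0,0,-1],
    [0,0,-0.08,0,0,0,-1]
  ]
}}

```text
time: 5.6
ee_pos: [0.4034, 0.1729, -0.0336]
eef_rot: [0.999, 0.032, -0.001, -0.004]
ft_force: [1.1, 0.3, 0.1]
width: 0.0872
```

>>> {"method": "send_rows", "body": {
  "commands": [
    [0,0,-0.06,0,0,0,-1]
  ]
}}

```text
time: 5.68
ee_pos: [0.4035, 0.173, -0.0355]
eef_rot: [0.999, 0.032, -0.001, -0.004]
ft_force: [-0.0, 0.0, -0.7]
width: 0.0869
```

>>> {"method": "send_rows", "body": {
  "commands": [
    [0,0,-0.04,0,0,0,-1]
  ]
}}

```text
time: 5.77
ee_pos: [0.4034, 0.173, -0.037]
eef_rot: [0.999, 0.032, -0.001, -0.004]
ft_force: [1.0, 0.9, 0.5]
width: 0.0869
```

>>> {"method": "send_rows", "body": {
  "commands": [
    [0,0,-0.04,0,0,0,-1]
  ]
}}

```text
time: 5.85
ee_pos: [0.4034, 0.173, -0.0383]
eef_rot: [0.999, 0.032, -0.001, -0.004]
ft_force: [-3.0, -0.9, 22.3]
width: 0.0872
```

>>> {"method": "send_rows", "body": {
  "commands": [
    [0,0,-0.04,0,0,0,-1]
  ]
}}

```text
time: 5.93
ee_pos: [0.4035, 0.1729, -0.0385]
eef_rot: [0.999, 0.032, -0.001, -0.004]
ft_force: [-12.0, -3.5, 40.2]
width: 0.0873
```

>>> {"method": "send_rows", "body": {
  "commands": [
    [0,0,0.06,0,0,0,-1],
    [0.2,0.013,0,0,0,0,-1],
    [0.3,0.02,0,0,0,0,-1],
    [0.3,0.02,0,0,0,0,-1]
  ]
}}

```text
time: 6.27
ee_pos: [0.4284, 0.1748, -0.0362]
eef_rot: [0.999, 0.033, -0.001, -0.004]
ft_force: [-0.2, 0.6, 0.3]
width: 0.0874
```

```bash
python3 - <<'E'
from h import *
st()
E
```

```text
t 6.27 tcp [ 0.4284  0.1748 -0.0362] jig [-0.2186  0.0018 -0.0362] x [ 0.998  0.065 -0.001] z [-0.002  0.007 -1.   ] F [-0.22  0.56  0.27] w 0.0874 q [-0.31  0.25 -0.18  2.09  0.05  0.81 -2.03]
```

>>> {"method": "send_rows", "body": {
  "commands": [
    [0.2,0.013,-0.02,0,0,0,-1],
    [0.2,0.013,0,0,0,0,-1],
    [0.2,0.013,0,0,0,0,-1],
    [0.1,0.006,0,0,0,0,-1]
  ]
}}

```text
time: 6.6
ee_pos: [0.453, 0.1761, -0.0377]
eef_rot: [0.999, 0.032, -0.001, -0.003]
ft_force: [-1.3, 0.2, 0.7]
width: 0.087
```

```bash
python3 - <<'E'
from h import *
st()
a=r.camera('side')[130:290,170:370]; cv2.imwrite('pics/si8.png',cv2.resize(a,None,fx=3.7,fy=3.7,interpolation=cv2.INTER_CUBIC))
cv2.imwrite('pics/w8.png',r.camera('wrist'))
E
```

```text
t 6.6 tcp [ 0.453   0.1761 -0.0377] jig [-0.194   0.0015 -0.0377] x [ 0.998  0.064 -0.002] z [-0.003  0.007 -1.   ] F [-1.27  0.19  0.71] w 0.087 q [-0.31  0.29 -0.17  2.03  0.06  0.82 -2.01]
```

View pics/si8.png

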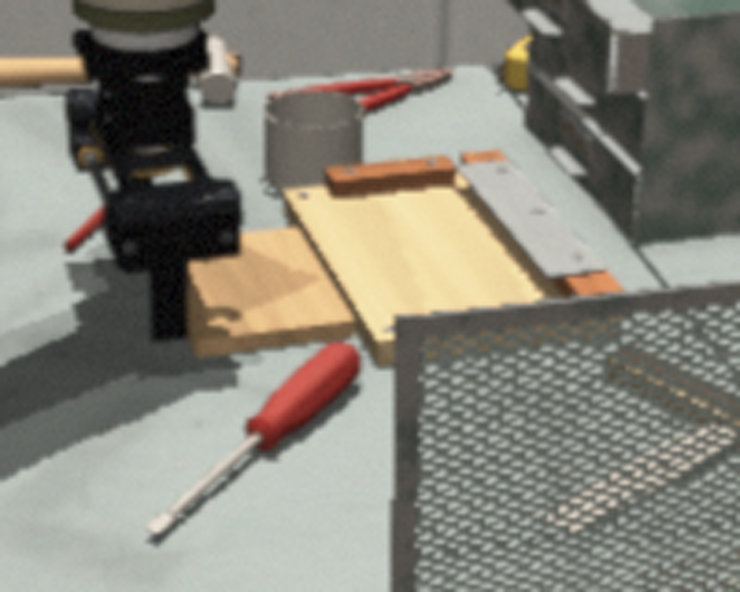

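View pics/w8.png

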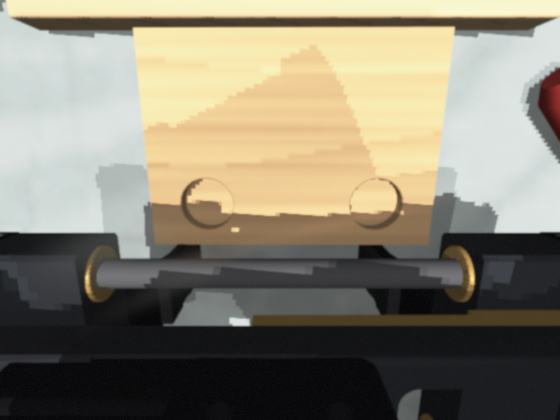

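>>> {"method": "send_rows", "body": {
  "commands": [
    [0.05,0.003,0.05,0,0,0,-1],
    [0.03,0.002,0,0,0,0,-1]
  ]
}}

```text
time: 6.87
ee_pos: [0.4549, 0.1761, -0.0364]
eef_rot: [0.999, 0.032, -0.002, -0.003]
ft_force: [-2.1, -0.7, 1.0]
width: 0.0872
```

>>> {"method": "send_rows", "body": {
  "commands": [
    [0.03,0.002,0,0,0,0,-1]
  ]
}}

```text
time: 6.95
ee_pos: [0.4553, 0.1762, -0.0364]
eef_rot: [0.999, 0.032, -0.002, -0.003]
ft_force: [-5.2, 0.9, -0.8]
width: 0.087
```

>>> {"method": "send_rows", "body": {
  "commands": [
    [0.02,0.0013,0,0,0,0,-1]
  ]
}}

```text
time: 7.03
ee_pos: [0.4553, 0.1762, -0.0365]
eef_rot: [0.999, 0.032, -0.002, -0.003]
ft_force: [-4.7, 0.4, 1.9]
width: 0.087
```

>>> {"method": "send_rows", "body": {
  "commands": [
    [0.03,0.002,0.05,0,0,0,-1]
  ]
}}

```text
time: 7.12
ee_pos: [0.4552, 0.1762, -0.0354]
eef_rot: [0.999, 0.032, -0.003, -0.003]
ft_force: [-4.4, 0.3, -0.8]
width: 0.0866
```

>>> {"method": "send_rows", "body": {
  "commands": [
    [0.03,0.002,0.08,0,0,0,-1]
  ]
}}

```text
time: 7.2
ee_pos: [0.4551, 0.1762, -0.0333]
eef_rot: [0.999, 0.032, -0.004, -0.003]
ft_force: [-5.3, 1.0, -0.9]
width: 0.0866
```

>>> {"method": "send_rows", "body": {
  "commands": [
    [0.03,0.002,0.08,0,0,0,-1]
  ]
}}

```text
time: 7.28
ee_pos: [0.455, 0.1761, -0.031]
eef_rot: [0.999, 0.032, -0.005, -0.003]
ft_force: [-5.3, 0.9, -0.5]
width: 0.0865
```

```bash
python3 - <<'E'
from h import *
st()
a=r.camera('side')[130:290,170:370]; cv2.imwrite('pics/si9.png',cv2.resize(a,None,fx=3.7,fy=3.7,interpolation=cv2.INTER_CUBIC))
E
```

```text
t 7.28 tcp [ 0.455   0.1761 -0.031 ] jig [-0.192   0.0014 -0.031 ] x [ 0.998  0.065 -0.01 ] z [-0.01   0.005 -1.   ] F [-5.28  0.89 -0.53] w 0.0865 q [-0.3   0.29 -0.17  2.01  0.05  0.85 -2.01]
```

View pics/si9.png

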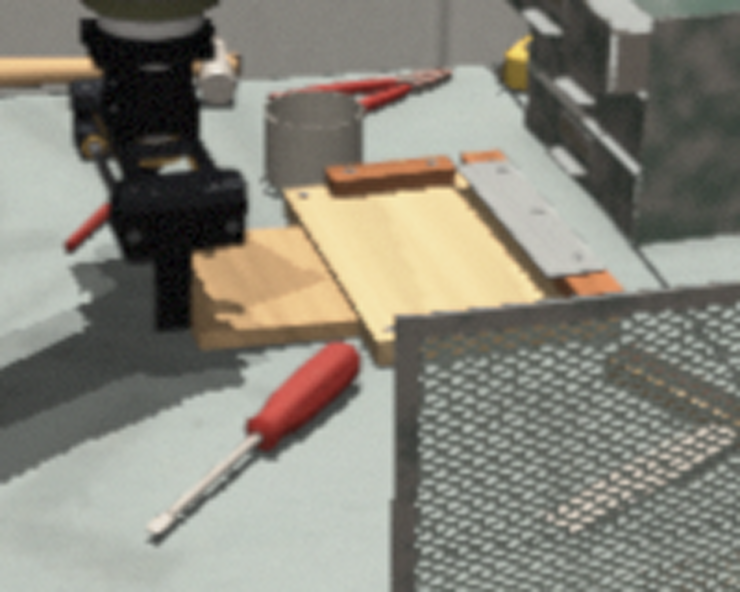

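```bash
python3 - <<'E'
import numpy as np
C=lambda t:np.array([-10.5*np.sin(t)-100*np.cos(t),100*np.sin(t)+1.5*np.cos(t)])
for d in range(2,96,2):
    t0,t1=np.radians([d,d+2]); D=C(t1)-C(t0); tm=(t0+t1)/2; p=D+0.75*np.array([np.cos(tm),-np.sin(tm)])
    print(d,(C(t0)-C(0)).round(1),'arc',(D/30).round(3),'cmd',(p[0]/30).round(3),(p[0]*.065/30).round(4),(p[1]/30).round(3))
E
```

```text
2 [-0.3  3.5] arc [-0.006  0.116] cmd 0.019 0.0012 0.115
4 [-0.5  7. ] arc [-0.002  0.116] cmd 0.023 0.0015 0.114
6 [-0.5 10.4] arc [0.002 0.115] cmd 0.027 0.0017 0.112
8 [-0.5 13.9] arc [0.006 0.115] cmd 0.031 0.002 0.111
10 [-0.3 17.3] arc [0.01  0.114] cmd 0.035 0.0023 0.109
12 [ 0.  20.8] arc [0.014 0.113] cmd 0.039 0.0025 0.107
14 [ 0.4 24.1] arc [0.018 0.112] cmd 0.042 0.0028 0.105
16 [ 1.  27.5] arc [0.022 0.111] cmd 0.046 0.003 0.103
18 [ 1.6 30.8] arc [0.026 0.109] cmd 0.05 0.0032 0.101
20 [ 2.4 34.1] arc [0.03  0.108] cmd 0.054 0.0035 0.099
22 [ 3.3 37.4] arc [0.034 0.106] cmd 0.057 0.0037 0.097
24 [ 4.4 40.5] arc [0.038 0.105] cmd 0.061 0.0039 0.094
26 [ 5.5 43.7] arc [0.042 0.103] cmd 0.064 0.0042 0.092
28 [ 6.8 46.8] arc [0.046 0.101] cmd 0.068 0.0044 0.089
30 [ 8.1 49.8] arc [0.049 0.099] cmd 0.071 0.0046 0.086
32 [ 9.6 52.8] arc [0.053 0.097] cmd 0.074 0.0048 0.083
34 [11.2 55.7] arc [0.057 0.094] cmd 0.077 0.005 0.08
36 [12.9 58.5] arc [0.06  0.092] cmd 0.08 0.0052 0.077
38 [14.7 61.2] arc [0.064 0.089] cmd 0.083 0.0054 0.074
40 [16.6 63.9] arc [0.067 0.087] cmd 0.086
[... 835 characters left out ...]
14 0.0074 0.013
72 [59.1 94.1] arc [0.108 0.032] cmd 0.115 0.0075 0.008
74 [62.3 95. ] arc [0.109 0.028] cmd 0.116 0.0075 0.004
76 [65.6 95.9] arc [0.111 0.024] cmd 0.116 0.0076 0.0
78 [68.9 96.6] arc [0.112 0.02 ] cmd 0.117 0.0076 -0.004
80 [72.3 97.2] arc [0.113 0.016] cmd 0.117 0.0076 -0.008
82 [75.7 97.7] arc [0.114 0.012] cmd 0.117 0.0076 -0.012
84 [79.1 98.1] arc [0.115 0.008] cmd 0.117 0.0076 -0.017
86 [82.5 98.4] arc [0.116 0.004] cmd 0.117 0.0076 -0.021
88 [86.  98.5] arc [0.116 0.   ] cmd 0.117 0.0076 -0.025
90 [89.5 98.5] arc [ 0.117 -0.004] cmd 0.116 0.0075 -0.029
92 [93.  98.4] arc [ 0.117 -0.008] cmd 0.116 0.0075 -0.033
94 [96.5 98.2] arc [ 0.117 -0.012] cmd 0.115 0.0075 -0.037
```

>>> {"method": "send_rows", "body": {
  "commands": [
    [0.025,0.0015,0.1,0,0,0,-1],
    [0.027,0.0017,0.11,0,0,0,-1]
  ]
}}

```text
time: 7.5
ee_pos: [0.455, 0.1761, -0.0246]
eef_rot: [0.999, 0.032, -0.007, -0.002]
ft_force: [-5.6, -0.5, -0.5]
width: 0.0871
```

>>> {"method": "send_rows", "body": {
  "commands": [
    [0.03,0.002,0.11,0,0,0,-1],
    [0.034,0.002,0.11,0,0,0,-1]
  ]
}}

```text
time: 7.67
ee_pos: [0.4554, 0.176, -0.0178]
eef_rot: [0.999, 0.033, -0.008, -0.002]
ft_force: [-5.9, 0.1, -0.9]
width: 0.0867
```

>>> {"method": "send_rows", "body": {
  "commands": [
    [0.039,0.0025,0.107,0,0,0,-1],
    [0.042,0.003,0.105,0,0,0,-1],
    [0.046,0.003,0.103,0,0,0,-1]
  ]
}}

```text
time: 7.92
ee_pos: [0.4568, 0.1761, -0.0076]
eef_rot: [0.999, 0.033, -0.01, -0.002]
ft_force: [-6.7, -0.5, 1.2]
width: 0.0873
```

```bash
python3 - <<'E'
from h import *
st()
a=r.camera('side')[130:290,170:370]; cv2.imwrite('pics/si10.png',cv2.resize(a,None,fx=3.7,fy=3.7,interpolation=cv2.INTER_CUBIC))
E
```

```text
t 7.92 tcp [ 0.4568  0.1761 -0.0076] jig [-0.1902  0.0013 -0.0076] x [ 0.998  0.066 -0.021] z [-0.021  0.002 -1.   ] F [-6.72 -0.49  1.19] w 0.0873 q [-0.3   0.27 -0.17  1.99  0.04  0.91 -1.99]
```

View pics/si10.png

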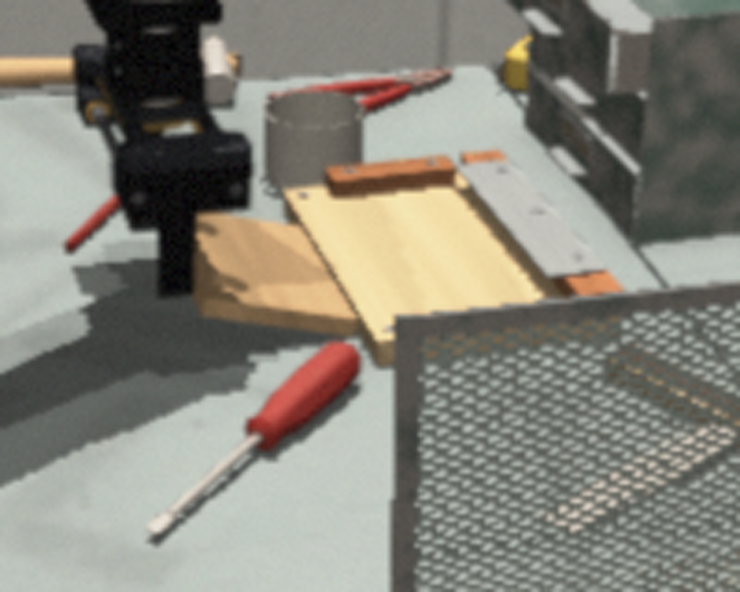

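>>> {"method": "send_rows", "body": {
  "commands": [
    [0.047,0.003,0.102,0,0,0,-1],
    [0.05,0.003,0.1,0,0,0,-1],
    [0.053,0.0035,0.098,0,0,0,-1]
  ]
}}

```text
time: 8.22
ee_pos: [0.4593, 0.1762, 0.0025]
eef_rot: [0.999, 0.033, -0.012, -0.001]
ft_force: [-6.3, 0.1, 1.9]
width: 0.0865
```

>>> {"method": "send_rows", "body": {
  "commands": [
    [0.057,0.0037,0.096,0,0,0,-1],
    [0.06,0.004,0.094,0,0,0,-1],
    [0.064,0.0042,0.092,0,0,0,-1]
  ]
}}

```text
time: 8.47
ee_pos: [0.4628, 0.1765, 0.0122]
eef_rot: [0.999, 0.033, -0.014, -0.001]
ft_force: [-5.0, 0.1, 0.4]
width: 0.0872
```

>>> {"method": "send_rows", "body": {
  "commands": [
    [0.069,0.0045,0.088,0,0,0,-1],
    [0.072,0.0047,0.085,0,0,0,-1],
    [0.075,0.005,0.082,0,0,0,-1]
  ]
}}

```text
time: 8.72
ee_pos: [0.4684, 0.1767, 0.0215]
eef_rot: [0.999, 0.033, -0.016, -0.0]
ft_force: [-9.0, -0.7, 4.2]
width: 0.0872
```

>>> {"method": "send_rows", "body": {
  "commands": [
    [0.079,0.005,0.079,0,0,0,-1],
    [0.081,0.0052,0.076,0,0,0,-1],
    [0.084,0.0054,0.074,0,0,0,-1]
  ]
}}

```text
time: 8.97
ee_pos: [0.4749, 0.177, 0.0302]
eef_rot: [0.999, 0.033, -0.017, -0.0]
ft_force: [-6.6, -0.6, 4.9]
width: 0.0869
```

```bash
python3 - <<'E'
from h import *
st()
a=r.camera('side')[130:290,170:370]; cv2.imwrite('pics/si11.png',cv2.resize(a,None,fx=3.7,fy=3.7,interpolation=cv2.INTER_CUBIC))
E
```

```text
t 8.97 tcp [0.4749 0.177  0.0302] jig [-0.1721  0.0011  0.0302] x [ 0.997  0.067 -0.033] z [-0.033 -0.001 -0.999] F [-6.57 -0.63  4.88] w 0.0869 q [-0.29  0.25 -0.16  1.9   0.03  1.02 -1.97]
```

View pics/si11.png

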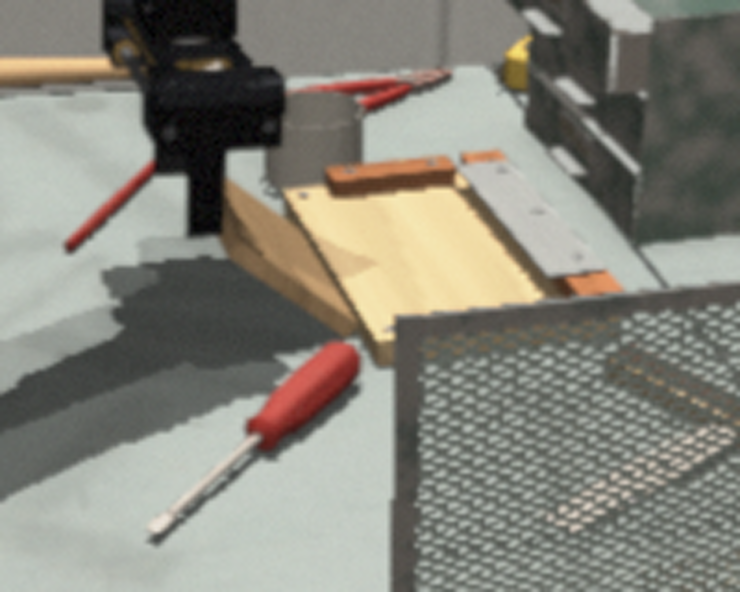

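>>> {"method": "send_rows", "body": {
  "commands": [
    [0.084,0.0055,0.072,0,0,0,-1],
    [0.087,0.0056,0.069,0,0,0,-1],
    [0.09,0.0058,0.065,0,0,0,-1]
  ]
}}

```text
time: 9.27
ee_pos: [0.4833, 0.1776, 0.039]
eef_rot: [0.999, 0.034, -0.017, 0.0]
ft_force: [-5.5, -0.3, 5.2]
width: 0.0869
```

>>> {"method": "send_rows", "body": {
  "commands": [
    [0.092,0.006,0.062,0,0,0,-1],
    [0.095,0.006,0.059,0,0,0,-1],
    [0.097,0.0063,0.055,0,0,0,-1]
  ]
}}

```text
time: 9.52
ee_pos: [0.4937, 0.1784, 0.0469]
eef_rot: [0.999, 0.034, -0.015, -0.0]
ft_force: [-3.7, -1.3, 5.3]
width: 0.0871
```

>>> {"method": "send_rows", "body": {
  "commands": [
    [0.1,0.0067,0.047,0,0,0,-1],
    [0.102,0.0067,0.043,0,0,0,-1],
    [0.103,0.0068,0.039,0,0,0,-1]
  ]
}}

```text
time: 9.77
ee_pos: [0.5053, 0.1791, 0.0532]
eef_rot: [0.999, 0.034, -0.013, -0.0]
ft_force: [-2.9, -0.2, 6.4]
width: 0.087
```

```bash
python3 - <<'E'
from h import *
st()
a=r.camera('side')[110:270,170:370]; cv2.imwrite('pics/si12.png',cv2.resize(a,None,fx=3.7,fy=3.7,interpolation=cv2.INTER_CUBIC))
E
```

```text
t 9.77 tcp [0.5053 0.1791 0.0532] jig [-0.1416  0.0012  0.0532] x [ 0.997  0.068 -0.027] z [-0.027 -0.    -1.   ] F [-2.88 -0.21  6.41] w 0.087 q [-0.28  0.28 -0.15  1.82  0.04  1.07 -1.95]
```

View pics/si12.png

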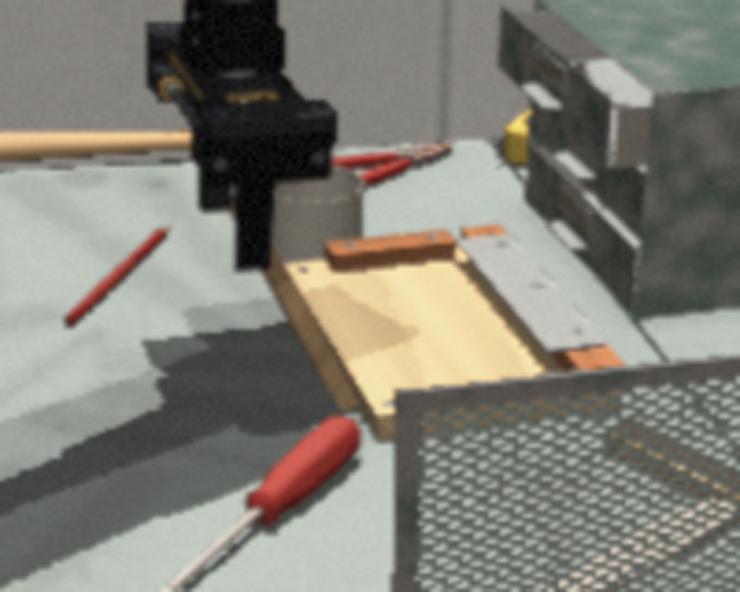

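>>> {"method": "send_rows", "body": {
  "commands": [
    [0.106,0.007,0.032,0,0,0,-1],
    [0.108,0.007,0.028,0,0,0,-1],
    [0.109,0.007,0.024,0,0,0,-1]
  ]
}}

```text
time: 10.07
ee_pos: [0.5192, 0.1801, 0.0583]
eef_rot: [0.999, 0.034, -0.01, -0.001]
ft_force: [-1.3, -0.1, 2.9]
width: 0.0869
```

>>> {"method": "send_rows", "body": {
  "commands": [
    [0.11,0.007,0.02,0,0,0,-1],
    [0.112,0.007,0.016,0,0,0,-1]
  ]
}}

```text
time: 10.23
ee_pos: [0.528, 0.1806, 0.0602]
eef_rot: [0.999, 0.034, -0.009, -0.001]
ft_force: [-0.9, -0.6, 2.9]
width: 0.0872
```

>>> {"method": "send_rows", "body": {
  "commands": [
    [0.112,0.007,0.005,0,0,0,-1],
    [0.113,0.007,0.001,0,0,0,-1]
  ]
}}

```text
time: 10.4
ee_pos: [0.5366, 0.1812, 0.0612]
eef_rot: [0.999, 0.034, -0.008, -0.002]
ft_force: [-0.2, -0.3, 5.8]
width: 0.0867
```

```bash
python3 - <<'E'
from h import *
st()
a=r.camera('side')[80:240,170:370]; cv2.imwrite('pics/si13.png',cv2.resize(a,None,fx=3.7,fy=3.7,interpolation=cv2.INTER_CUBIC))
a=r.camera('scene')[120:320,200:400]; cv2.imwrite('pics/sc13.png',cv2.resize(a,None,fx=3,fy=3,interpolation=cv2.INTER_CUBIC))
E
```

```text
t 10.4 tcp [0.5366 0.1812 0.0612] jig [-0.1102  0.0013  0.0612] x [ 0.998  0.067 -0.015] z [-0.015  0.002 -1.   ] F [-0.17 -0.35  5.81] w 0.0867 q [-0.28  0.32 -0.14  1.74  0.04  1.09 -1.94]
```

View pics/si13.png

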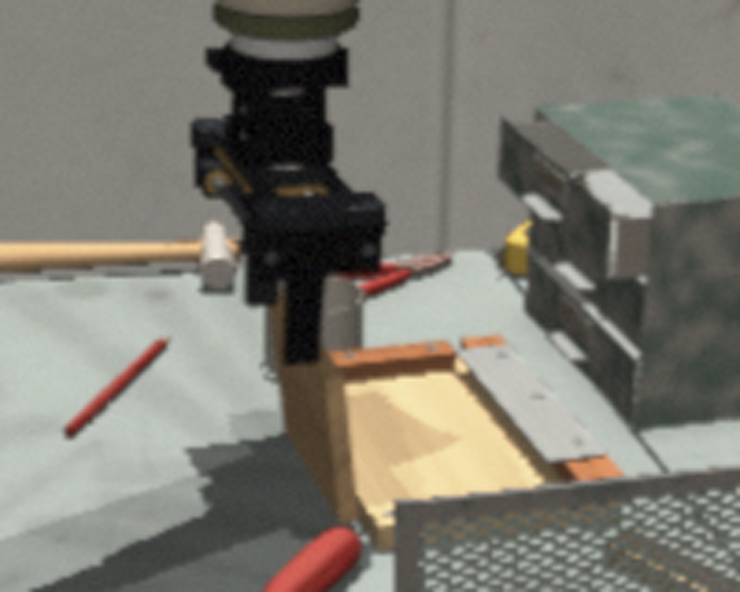

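View pics/sc13.png

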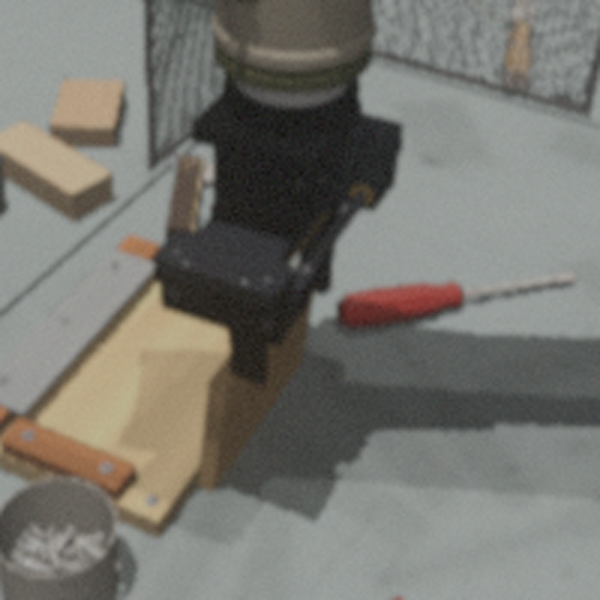

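>>> {"method": "send_rows", "body": {
  "commands": [
    [0.114,0.0075,0.002,0,0,0,-1],
    [0.114,0.0075,-0.002,0,0,0,-1]
  ]
}}

```text
time: 10.67
ee_pos: [0.5451, 0.1818, 0.0617]
eef_rot: [0.999, 0.033, -0.007, -0.002]
ft_force: [-0.1, -0.3, 4.0]
width: 0.0871
```

```bash
python3 - <<'E'
from h import *
st()
a=r.camera('side')[80:240,170:370]; cv2.imwrite('pics/si14.png',cv2.resize(a,None,fx=3.7,fy=3.7,interpolation=cv2.INTER_CUBIC))
E
```

```text
t 10.67 tcp [0.5451 0.1818 0.0617] jig [-0.1018  0.0013  0.0617] x [ 0.998  0.067 -0.013] z [-0.013  0.003 -1.   ] F [-0.14 -0.26  3.99] w 0.0871 q [-0.28  0.33 -0.14  1.72  0.04  1.1  -1.94]
```

View pics/si14.png

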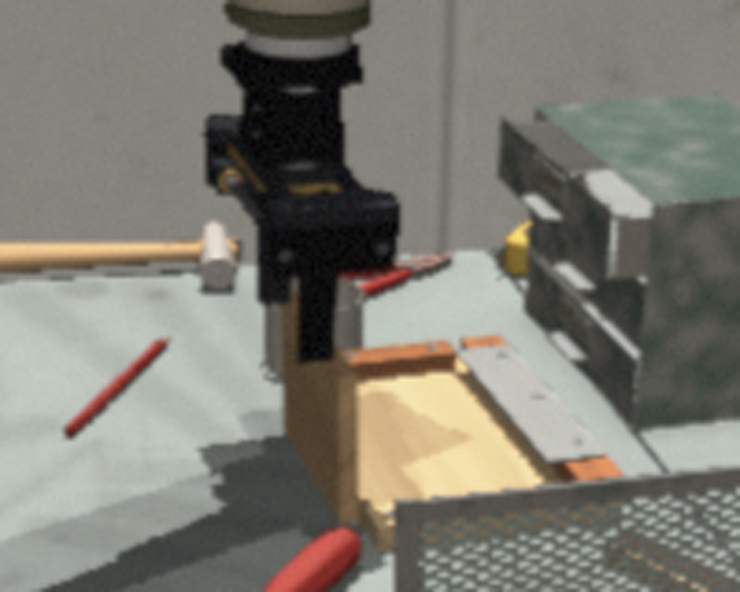

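>>> {"method": "send_rows", "body": {
  "commands": [
    [0.05,0.003,0.005,0,0,0,-1],
    [0.03,0.002,0.005,0,0,0,-1]
  ]
}}

```text
time: 10.88
ee_pos: [0.5485, 0.182, 0.0619]
eef_rot: [0.999, 0.033, -0.006, -0.002]
ft_force: [-0.4, 0.0, 4.6]
width: 0.0874
```

>>> {"method": "send_rows", "body": {
  "commands": [
    [0,0,0.2,0,0,0,-1]
  ]
}}

```text
time: 10.97
ee_pos: [0.5477, 0.1817, 0.0667]
eef_rot: [0.999, 0.033, -0.008, -0.001]
ft_force: [-1.1, 0.4, -0.6]
width: 0.0869
```

```bash
python3 - <<'E'
from h import *
st()
a=r.camera('side')[80:240,170:370]; cv2.imwrite('pics/si15.png',cv2.resize(a,None,fx=3.7,fy=3.7,interpolation=cv2.INTER_CUBIC))
E
```

```text
t 10.97 tcp [0.5477 0.1817 0.0667] jig [-0.0991  0.001   0.0667] x [ 0.998  0.067 -0.015] z [-0.015  0.002 -1.   ] F [-1.07  0.42 -0.58] w 0.0869 q [-0.28  0.34 -0.14  1.71  0.04  1.11 -1.93]
```

View pics/si15.png

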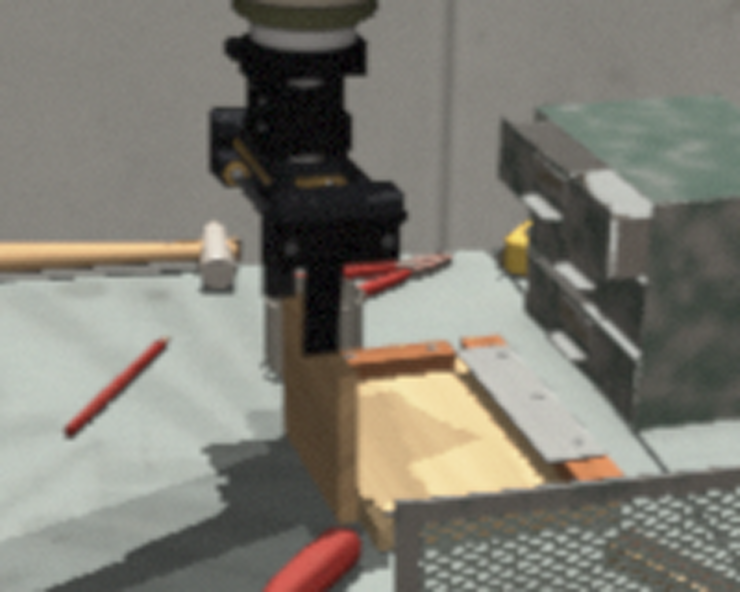

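>>> {"method": "send_rows", "body": {
  "commands": [
    [0,0,0.2,0,0,0,-1],
    [-0.4,-0.026,0.1,0,0,0,-1],
    [-0.2,-0.013,0,0,0,0,-1],
    [0,0,-0.4,0,0,0,-1],
    [0,0,-0.4,0,0,0,-1],
    [0,0,-0.1,0,0,0,-1]
  ]
}}

```text
time: 11.52
ee_pos: [0.5304, 0.1807, 0.0504]
eef_rot: [0.999, 0.033, -0.006, -0.002]
ft_force: [-0.0, -0.4, -0.3]
width: 0.0868
```

```bash
python3 - <<'E'
from h import *
st()
a=r.camera('side')[80:240,170:370]; cv2.imwrite('pics/si16.png',cv2.resize(a,None,fx=3.7,fy=3.7,interpolation=cv2.INTER_CUBIC))
E
```

```text
t 11.52 tcp [0.5304 0.1807 0.0504] jig [-0.1164  0.0011  0.0504] x [ 0.998  0.066 -0.011] z [-0.011  0.004 -1.   ] F [-0.05 -0.4  -0.31] w 0.0868 q [-0.28  0.32 -0.15  1.77  0.04  1.06 -1.94]
```

View pics/si16.png

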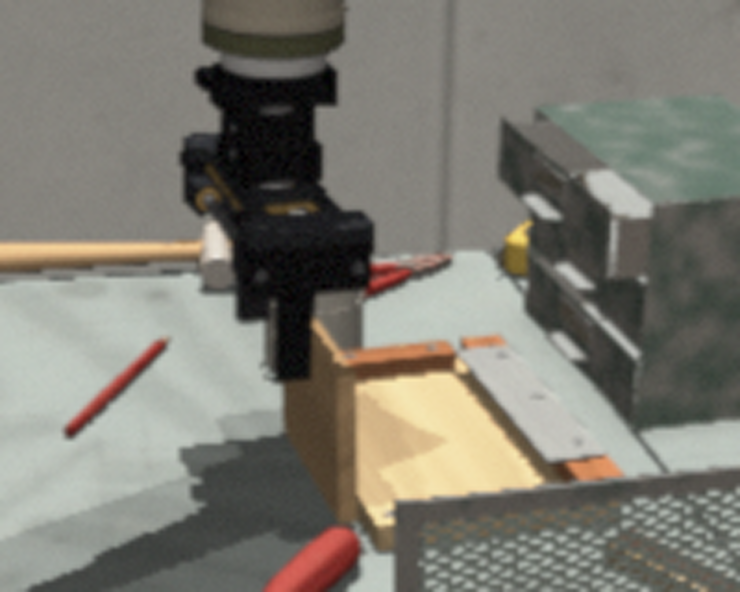

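>>> {"method": "send_rows", "body": {
  "commands": [
    [0.2,0.013,-0.1,0,0,0,-1],
    [0.2,0.013,0,0,0,0,-1],
    [0.1,0.0065,0,0,0,0,-1]
  ]
}}

```text
time: 11.82
ee_pos: [0.546, 0.1813, 0.0455]
eef_rot: [0.999, 0.033, -0.007, -0.001]
ft_force: [-0.5, 0.3, 0.1]
width: 0.0867
```

>>> {"method": "send_rows", "body": {
  "commands": [
    [0.15,0.01,0,0,0,0,-1],
    [0.15,0.01,0,0,0,0,-1]
  ]
}}

```text
time: 11.98
ee_pos: [0.5563, 0.182, 0.0454]
eef_rot: [0.999, 0.033, -0.007, -0.001]
ft_force: [0.1, -0.0, 0.0]
width: 0.0872
```

```bash
python3 - <<'E'
from h import *
st()
a=r.camera('side')[80:240,170:370]; cv2.imwrite('pics/si17.png',cv2.resize(a,None,fx=3.7,fy=3.7,interpolation=cv2.INTER_CUBIC))
E
```

```text
t 11.98 tcp [0.5563 0.182  0.0454] jig [-0.0905  0.0008  0.0454] x [ 0.998  0.066 -0.014] z [-0.014  0.002 -1.   ] F [ 0.11 -0.04  0.04] w 0.0872 q [-0.28  0.37 -0.14  1.71  0.05  1.07 -1.93]
```

View pics/si17.png

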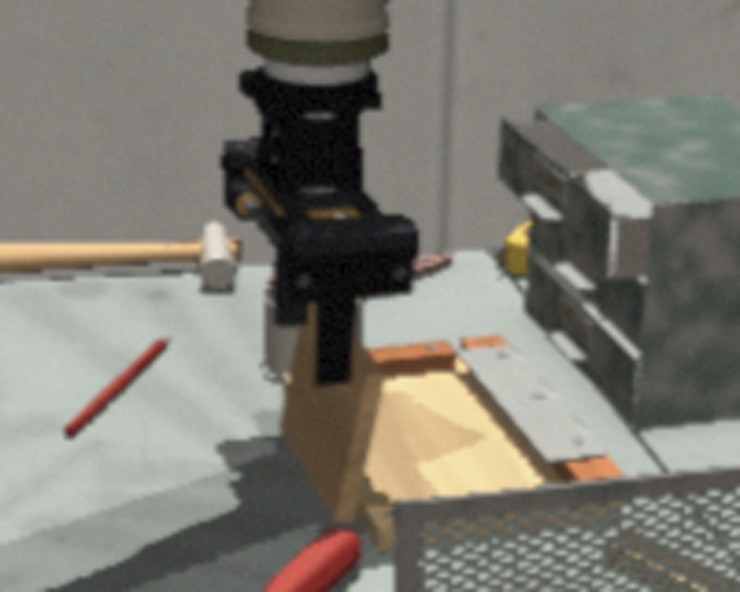

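>>> {"method": "send_rows", "body": {
  "commands": [
    [0.15,0.01,0,0,0,0,-1],
    [0.15,0.01,0,0,0,0,-1],
    [0.1,0.007,0,0,0,0,-1]
  ]
}}

```text
time: 12.28
ee_pos: [0.5706, 0.1829, 0.0458]
eef_rot: [0.999, 0.033, -0.007, -0.002]
ft_force: [0.8, 1.1, 0.3]
width: 0.0874
```

>>> {"method": "send_rows", "body": {
  "commands": [
    [0,0,0,0,0,0,-1],
    [0,0,0,0,0,0,-1]
  ]
}}

```text
time: 12.45
ee_pos: [0.5715, 0.1829, 0.0459]
eef_rot: [0.999, 0.033, -0.006, -0.002]
ft_force: [-0.4, 0.3, -1.1]
width: 0.0869
```

```bash
python3 - <<'E'
from h import *
st()
a=r.camera('side')[80:240,170:370]; cv2.imwrite('pics/si18.png',cv2.resize(a,None,fx=3.7,fy=3.7,interpolation=cv2.INTER_CUBIC))
E
```

```text
t 12.45 tcp [0.5715 0.1829 0.0459] jig [-0.0753  0.0007  0.0459] x [ 0.998  0.066 -0.012] z [-0.013  0.003 -1.   ] F [-0.37  0.3  -1.14] w 0.0869 q [-0.27  0.4  -0.13  1.67  0.05  1.08 -1.93]
```

View pics/si18.png

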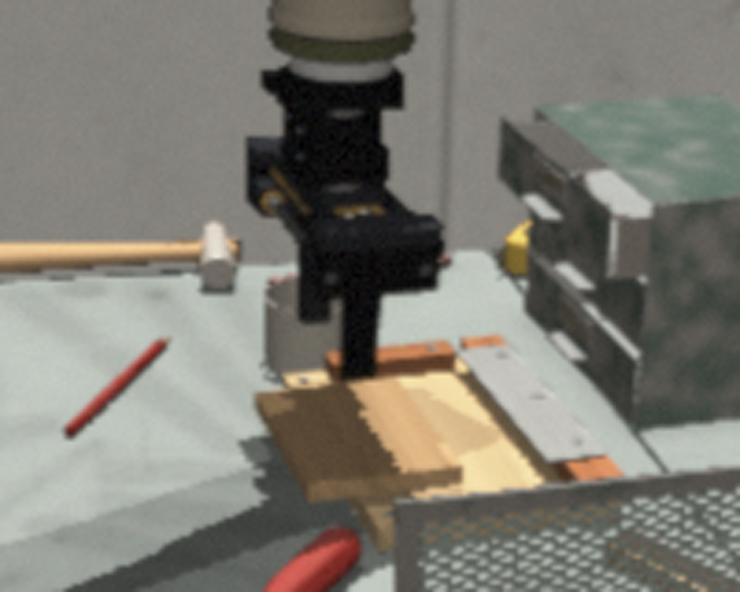

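>>> {"method": "send_rows", "body": {
  "commands": [
    [-0.5,-0.03,0.2,0,0,0,-1],
    [-0.7,-0.04,0.1,0,0,0,-1],
    [-0.8,-0.05,0,0,0,0,-1],
    [-0.7,-0.05,0,0,0,0,-1],
    [-0.4,-0.03,0,0,0,0,-1],
    [0,0,0,0,0,0,-1]
  ]
}}

```text
time: 13.0
ee_pos: [0.4741, 0.1762, 0.0547]
eef_rot: [0.999, 0.033, -0.006, -0.001]
ft_force: [-0.3, 1.0, -0.8]
width: 0.087
```

```bash
python3 - <<'E'
from h import *
st()
a=r.camera('side')[130:290,170:370]; cv2.imwrite('pics/si19.png',cv2.resize(a,None,fx=3.7,fy=3.7,interpolation=cv2.INTER_CUBIC))
a=r.camera('scene')[180:380,170:430]; cv2.imwrite("pics/sc19.png",cv2.resize(a,None,fx=3,fy=3,interpolation=cv2.INTER_CUBIC))
E
```

```text
t 13.0 tcp [0.4741 0.1762 0.0547] jig [-0.173   0.0003  0.0547] x [ 0.998  0.065 -0.012] z [-0.013  0.003 -1.   ] F [-0.25  0.97 -0.76] w 0.087 q [-0.29  0.21 -0.17  1.91  0.03  1.04 -1.97]
```

View pics/si19.png

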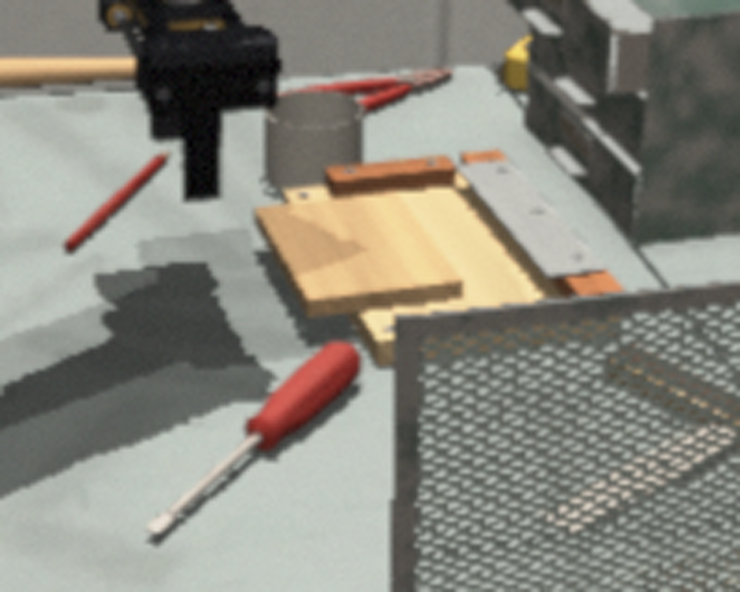

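View pics/sc19.png

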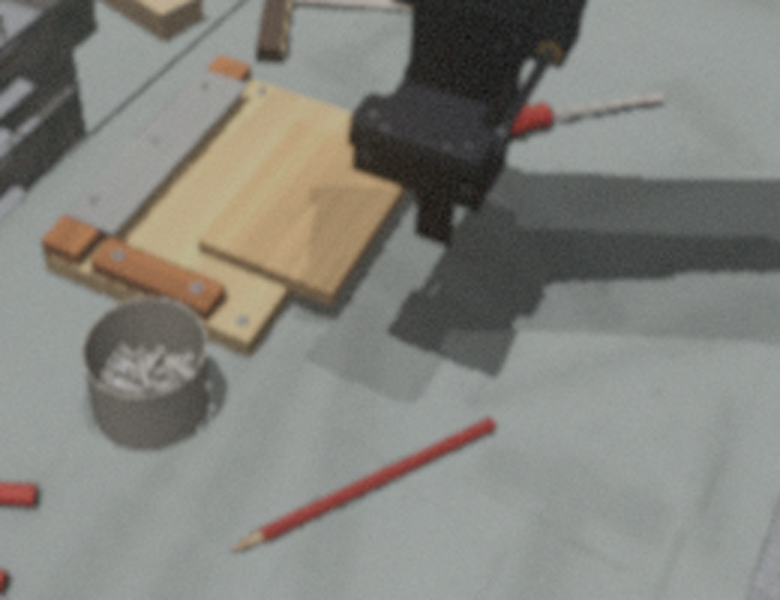

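```bash
cat >> h.py <<'E'
S=lambda u,v:np.array([170+u/3-.33,180+v/3-.33]); D=lambda u,v:np.array([170+u/3.7-.36,130+v/3.7-.36])
E
python3 - <<'E'
from h import *
a=.05;b=.07;z=.03
obs=[("side",[-a,b,z],D(253,209)),("side",[a,-b,z],D(461,282)),("side",[-a,-b,z],D(306,301)),
("scene",[a,b,z],S(200,244)),("scene",[-a,b,z],S(332,298)),("scene",[-a,-b,z],S(404,188))]
p,e=fit(obs,[.6,.18,.06]); print(p,e.round(1),tojig(p[:2]),p[2]-JW)
E
```

```text
[0.58301262 0.17970036 0.07362424] [-0.8 -0.3 -0.1 -0.5  0.1 -0.3 -1.2  0.2 -0.3 -0.3  4.3 -7.9] [-0.06403287 -0.00326005] 0.008824236404926383
```

>>> {"method": "send_rows", "body": {
  "commands": [
    [0,-0.05,-0.6,0,0,0,-1],
    [0,0,-0.6,0,0,0,-1],
    [0,0,-0.6,0,0,0,-1],
    [0,0,-0.4,0,0,0,-1],
    [0,0,0,0,0,0,-1]
  ]
}}

```text
time: 13.52
ee_pos: [0.4831, 0.1754, -0.0116]
eef_rot: [1.0, 0.031, -0.002, -0.003]
ft_force: [-1.5, -0.6, 0.0]
width: 0.0871
```

>>> {"method": "send_rows", "body": {
  "commands": [
    [0.3,0.02,-0.05,0,0,0,-1],
    [0.4,0.026,0,0,0,0,-1],
    [0.4,0.026,0,0,0,0,-1],
    [0.2,0.013,0,0,0,0,-1]
  ]
}}

```text
time: 13.85
ee_pos: [0.5271, 0.1782, -0.0118]
eef_rot: [1.0, 0.031, -0.001, -0.003]
ft_force: [-1.1, 0.1, 0.6]
width: 0.0869
```

```bash
python3 - <<'E'
from h import *
st()
a=r.camera('side')[130:290,170:370]; cv2.imwrite('pics/si20.png',cv2.resize(a,None,fx=3.7,fy=3.7,interpolation=cv2.INTER_CUBIC))
E
```

```text
t 13.85 tcp [ 0.5271  0.1782 -0.0118] jig [-0.12   -0.0011 -0.0118] x [ 0.998  0.062 -0.003] z [-0.003  0.006 -1.   ] F [-1.08  0.1   0.56] w 0.0869 q [-0.28  0.38 -0.14  1.84  0.06  0.93 -1.96]
```

View pics/si20.png

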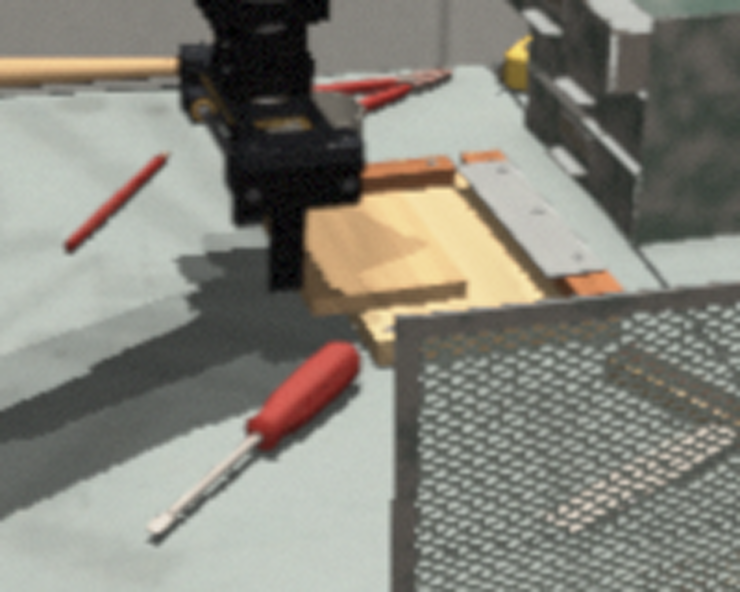

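>>> {"method": "send_rows", "body": {
  "commands": [
    [0.05,0.003,-0.12,0,0,0,-1],
    [0.25,0.016,-0.02,0,0,0,-1],
    [0.25,0.016,0,0,0,0,-1],
    [0.25,0.016,0,0,0,0,-1]
  ]
}}

```text
time: 14.23
ee_pos: [0.5531, 0.1801, -0.0154]
eef_rot: [1.0, 0.031, -0.001, -0.003]
ft_force: [0.2, -0.3, 0.2]
width: 0.0871
```

```bash
python3 - <<'E'
from h import *
st()
E
```

```text
t 14.23 tcp [ 0.5531  0.1801 -0.0154] jig [-0.0938 -0.0009 -0.0154] x [ 0.998  0.062 -0.002] z [-0.003  0.006 -1.   ] F [ 0.23 -0.29  0.17] w 0.0871 q [-0.28  0.43 -0.14  1.77  0.06  0.94 -1.95]
```

>>> {"method": "send_rows", "body": {
  "commands": [
    [0.25,0.016,0,0,0,0,-1],
    [0.25,0.016,0,0,0,0,-1],
    [0.15,0.01,0,0,0,0,-1]
  ]
}}

```text
time: 14.48
ee_pos: [0.5755, 0.1814, -0.0153]
eef_rot: [1.0, 0.031, -0.001, -0.003]
ft_force: [-1.6, 0.2, 1.0]
width: 0.0876
```

```bash
python3 - <<'E'
from h import *
st()
a=r.camera('side')[130:290,170:370]; cv2.imwrite('pics/si21.png',cv2.resize(a,None,fx=3.7,fy=3.7,interpolation=cv2.INTER_CUBIC))
cv2.imwrite('pics/w21.png',r.camera('wrist'))
E
```

```text
t 14.48 tcp [ 0.5755  0.1814 -0.0153] jig [-0.0714 -0.0011 -0.0153] x [ 0.998  0.062 -0.002] z [-0.002  0.006 -1.   ] F [-1.6   0.19  1.01] w 0.0876 q [-0.27  0.47 -0.13  1.71  0.06  0.96 -1.93]
```

View pics/si21.png

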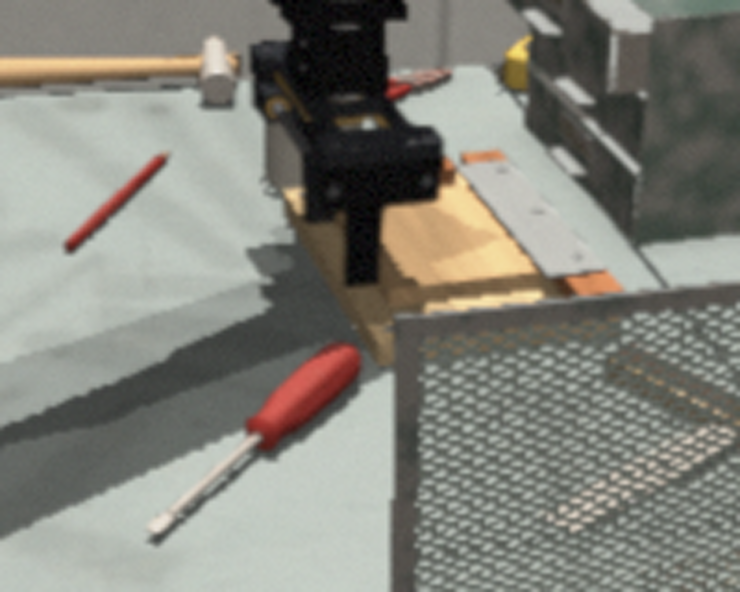

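View pics/w21.png

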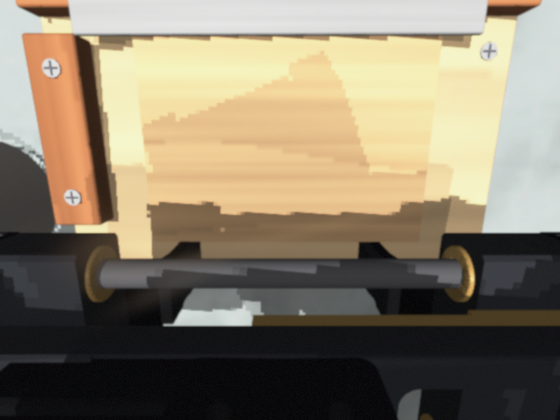

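>>> {"method": "send_rows", "body": {
  "commands": [
    [-0.4,-0.03,0,0,0,0,-1],
    [-0.2,-0.01,0.5,0,0,0,-1],
    [0,0,0.9,0,0,0,1],
    [0,-0.6,0.5,0,0,0,1],
    [0.5,-0.7,0,0,0,0,1],
    [0.7,-0.7,0,0,0,0,1],
    [0.8,-0.7,0,0,0,0,1],
    [0.8,-0.5,0,0,0,0,1],
    [0,0,0,0,0,0,1],
    [0,0,0,0,0,0,1]
  ],
  "grip_force": 10
}}

```text
time: 15.42
ee_pos: [0.6414, 0.0814, 0.0455]
eef_rot: [0.999, 0.034, -0.0, -0.003]
ft_force: [-0.5, 1.3, -0.2]
width: 0.0417
```

```bash
python3 - <<'E'
from h import *
st()
cv2.imwrite('pics/w22.png',r.camera('wrist'))
a=.05;b=.07;z=.03
E
```

```text
t 15.42 tcp [0.6414 0.0814 0.0455] jig [-0.0122 -0.1051  0.0455] x [ 0.998  0.068 -0.   ] z [-0.001  0.006 -1.   ] F [-0.52  1.32 -0.23] w 0.0417 q [-0.13  0.48 -0.08  1.55  0.04  1.11 -1.72]
```

View pics/w22.png

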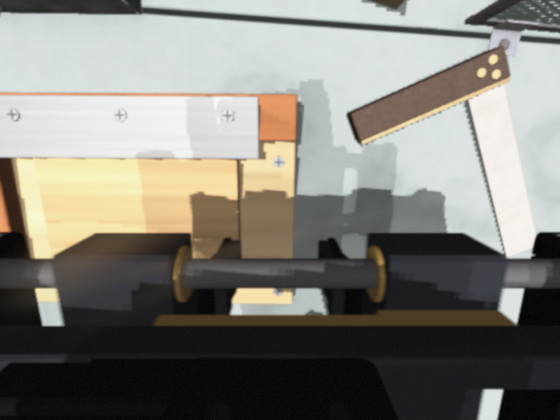

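>>> {"method": "send_rows", "body": {
  "commands": [
    [0,0,0,0,0,0,1],
    [0,0,0,0,0,0,1],
    [0,0,0,0,0,0,1],
    [0,0,-0.3,0,0,0,1],
    [0,0,-0.5,0,0,0,1],
    [0,0,-0.5,0,0,0,1],
    [0,0,-0.3,0,0,0,1],
    [0,0,0,0,0,0,1]
  ]
}}

```text
time: 16.13
ee_pos: [0.6378, 0.0871, -0.0052]
eef_rot: [0.999, 0.037, -0.0, -0.004]
ft_force: [-0.1, 0.0, -0.8]
width: 0.0005
```

```bash
python3 - <<'E'
from h import *
st()
a=r.camera('side')[130:290,170:370]; cv2.imwrite('pics/si23.png',cv2.resize(a,None,fx=3.7,fy=3.7,interpolation=cv2.INTER_CUBIC))
cv2.imwrite('pics/w23.png',r.camera('wrist'))
E
```

```text
t 16.13 tcp [ 0.6378  0.0871 -0.0052] jig [-0.0153 -0.0992 -0.0052] x [ 0.997  0.075 -0.   ] z [-0.001  0.008 -1.   ] F [-0.13  0.01 -0.78] w 0.0005 q [-0.14  0.53 -0.09  1.6   0.04  1.01 -1.73]
```

View pics/si23.png

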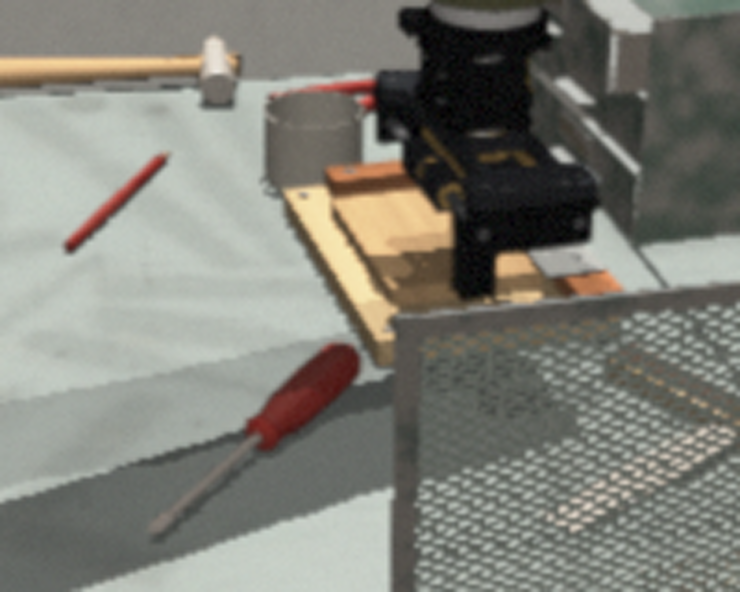

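View pics/w23.png

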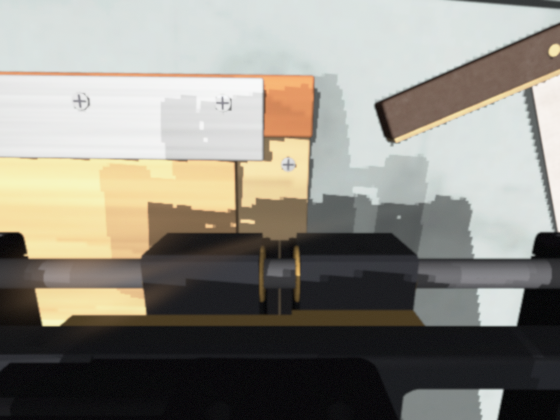

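>>> {"method": "send_rows", "body": {
  "commands": [
    [0.15,0.0,-0.3,0,0,-0.1,1],
    [0,0,-0.03,0,0,0,1]
  ]
}}

```text
time: 16.4
ee_pos: [0.6449, 0.0875, -0.0122]
eef_rot: [0.999, 0.033, 0.002, -0.004]
ft_force: [-1.0, -0.6, -0.0]
width: 0.0008
```

>>> {"method": "send_rows", "body": {
  "commands": [
    [-0.01,0.2,0,0,0,0,1],
    [-0.013,0.2,0,0,0,0,1],
    [-0.013,0.2,0,0,0,0,1]
  ]
}}

```text
time: 16.65
ee_pos: [0.645, 0.105, -0.0115]
eef_rot: [0.999, 0.031, 0.003, -0.004]
ft_force: [0.7, -1.4, -0.5]
width: 0.0003
```

```bash
python3 - <<'E'
from h import *
st()
E
```

```text
t 16.65 tcp [ 0.645   0.105  -0.0115] jig [-0.0071 -0.0818 -0.0115] x [0.998 0.062 0.006] z [ 0.006  0.008 -1.   ] F [ 0.66 -1.35 -0.52] w 0.0003 q [-0.16  0.55 -0.09  1.58  0.05  1.   -1.77]
```

>>> {"method": "send_rows", "body": {
  "commands": [
    [-0.013,0.1,-0.1,0,0,0,1],
    [-0.013,0.2,0,0,0,0,1],
    [-0.008,0.12,0,0,0,0,1]
  ]
}}

```text
time: 16.9
ee_pos: [0.6442, 0.1203, -0.0139]
eef_rot: [0.999, 0.032, 0.004, -0.004]
ft_force: [0.1, -1.3, 2.4]
width: 0.0005
```

```bash
python3 - <<'E'
from h import *
st()
cv2.imwrite('pics/w24.png',r.camera('wrist'))
E
```

```text
t 16.9 tcp [ 0.6442  0.1203 -0.0139] jig [-0.0068 -0.0665 -0.0139] x [0.998 0.064 0.007] z [ 0.007  0.009 -1.   ] F [ 0.09 -1.29  2.41] w 0.0005 q [-0.18  0.56 -0.09  1.58  0.05  1.   -1.79]
```

View pics/w24.png

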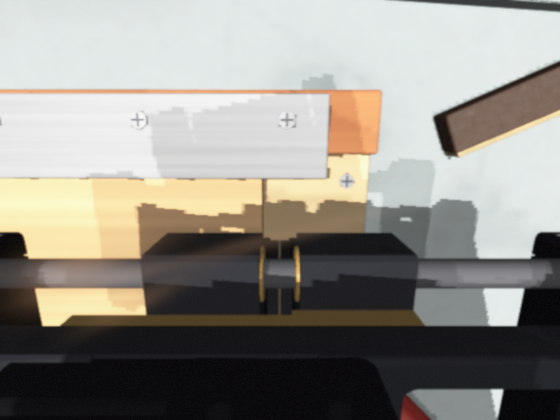

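>>> {"method": "send_rows", "body": {
  "commands": [
    [-0.006,0.1,0,0,0,0,1],
    [-0.006,0.1,0,0,0,0,1]
  ]
}}

```text
time: 17.12
ee_pos: [0.6437, 0.1271, -0.014]
eef_rot: [0.999, 0.032, 0.003, -0.004]
ft_force: [0.4, -1.0, 0.2]
width: 0.0
```

>>> {"method": "send_rows", "body": {
  "commands": [
    [-0.003,0.05,0,0,0,0,1]
  ]
}}

```text
time: 17.2
ee_pos: [0.6435, 0.1284, -0.014]
eef_rot: [0.999, 0.032, 0.003, -0.004]
ft_force: [0.4, -6.9, 2.5]
width: 0.0007
```

>>> {"method": "send_rows", "body": {
  "commands": [
    [-0.003,0.05,0,0,0,0,1]
  ]
}}

```text
time: 17.28
ee_pos: [0.6435, 0.1284, -0.014]
eef_rot: [0.999, 0.032, 0.003, -0.003]
ft_force: [-1.0, -7.3, 2.2]
width: 0.0001
```

>>> {"method": "send_rows", "body": {
  "commands": [
    [0,-0.15,0,0,0,0,1],
    [0,-0.2,0.2,0,0,0,1],
    [0,0,0.7,0,0,0,-1],
    [0,0,0.8,0,0,0,-1],
    [-0.4,0.3,0.2,0,0,0,-1],
    [-0.8,0.6,0,0,0,0,-1],
    [-0.9,0.6,0,0,0,0,-1],
    [-0.7,0.4,0,0,0,0,-1],
    [-0.2,0.2,0,0,0,0,-1],
    [0,0,0,0,0,0,-1]
  ]
}}

```text
time: 18.12
ee_pos: [0.5514, 0.1781, 0.0493]
eef_rot: [1.0, 0.029, 0.005, -0.004]
ft_force: [0.1, -0.9, 0.2]
width: 0.0459
```

```bash
python3 - <<'E'
from h import *
st()
cv2.imwrite('pics/w25.png',r.camera('wrist'))
a=r.camera('side')[130:290,170:370]; cv2.imwrite('pics/si25.png',cv2.resize(a,None,fx=3.7,fy=3.7,interpolation=cv2.INTER_CUBIC))
E
```

```text
t 18.12 tcp [0.5514 0.1781 0.0493] jig [-0.0957 -0.0028  0.0493] x [0.998 0.057 0.01 ] z [ 0.01   0.009 -1.   ] F [ 0.13 -0.89  0.15] w 0.0459 q [-0.28  0.34 -0.13  1.75  0.05  1.05 -1.94]
```

View pics/w25.png

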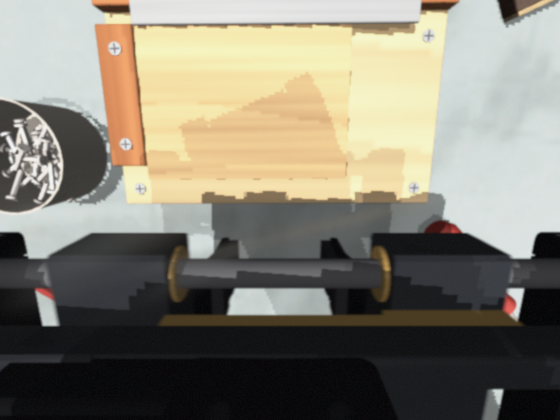

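View pics/si25.png

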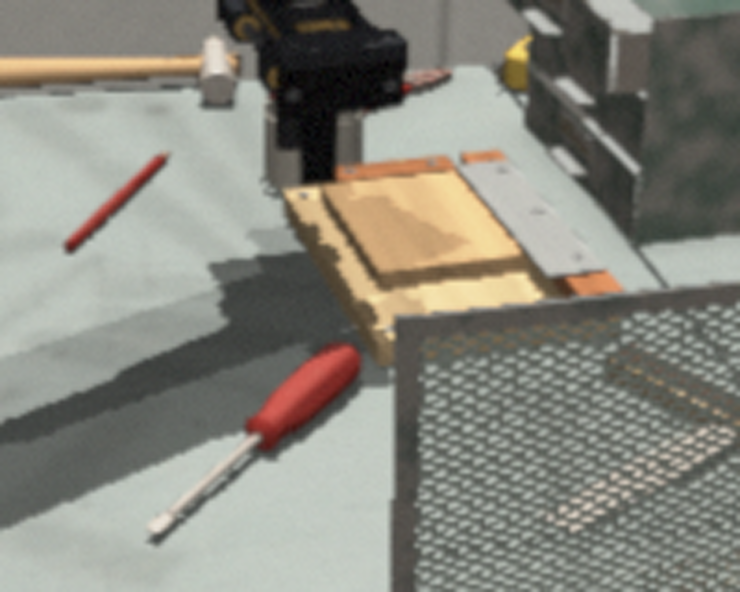

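>>> {"method": "send_rows", "body": {
  "commands": [
    [0,0.3,-0.5,0,0.11,0.1,-1],
    [-0.1,0,-0.6,0,0,0,-1],
    [0,0,-0.6,0,0,0,-1],
    [0,0,-0.3,0,0,0,-1],
    [0,0,0,0,0,0,-1]
  ]
}}

```text
time: 18.63
ee_pos: [0.5576, 0.1794, -0.0117]
eef_rot: [1.0, 0.028, 0.003, -0.004]
ft_force: [0.6, -0.4, 1.1]
width: 0.0842
```

```bash
python3 - <<'E'
from h import *
st()
E
```

```text
t 18.63 tcp [ 0.5576  0.1794 -0.0117] jig [-0.0895 -0.002  -0.0117] x [0.998 0.055 0.006] z [ 0.006  0.007 -1.   ] F [ 0.57 -0.37  1.08] w 0.0842 q [-0.28  0.43 -0.13  1.77  0.06  0.94 -1.95]
```

>>> {"method": "send_rows", "body": {
  "commands": [
    [0.1,0.3,-0.1,0,0,0.15,-1],
    [0.2,0.1,0,0,0,0,-1],
    [0.2,0.02,0,0,0,0,-1],
    [0.1,0.007,0,0,0,0,-1]
  ]
}}

```text
time: 18.97
ee_pos: [0.5793, 0.1919, -0.0134]
eef_rot: [0.999, 0.034, 0.004, -0.003]
ft_force: [0.2, -0.5, -0.2]
width: 0.087
```

```bash
python3 - <<'E'
from h import *
st()
E
```

```text
t 18.97 tcp [ 0.5793  0.1919 -0.0134] jig [-0.0669  0.0091 -0.0134] x [0.998 0.067 0.008] z [ 0.007  0.007 -1.   ] F [ 0.18 -0.48 -0.22] w 0.087 q [-0.29  0.48 -0.13  1.7   0.07  0.96 -1.94]
```

>>> {"method": "send_rows", "body": {
  "commands": [
    [0.08,0.005,-0.04,0,0,0,-1],
    [0.08,0.005,0,0,0,0,-1]
  ]
}}

```text
time: 19.13
ee_pos: [0.5853, 0.1926, -0.0138]
eef_rot: [0.999, 0.034, 0.004, -0.004]
ft_force: [-12.2, 1.5, 0.3]
width: 0.087
```

>>> {"method": "send_rows", "body": {
  "commands": [
    [0.05,0.003,0,0,0,0,-1]
  ]
}}

```text
time: 19.22
ee_pos: [0.5851, 0.1928, -0.0141]
eef_rot: [0.999, 0.034, 0.002, -0.003]
ft_force: [-13.1, -0.7, 7.2]
width: 0.0869
```

>>> {"method": "send_rows", "body": {
  "commands": [
    [0.04,0.0026,0,0,0,0,-1]
  ]
}}

```text
time: 19.3
ee_pos: [0.5848, 0.1928, -0.0141]
eef_rot: [0.999, 0.034, 0.0, -0.003]
ft_force: [-7.7, -1.2, 6.2]
width: 0.087
```

>>> {"method": "send_rows", "body": {
  "commands": [
    [0.04,0.0026,0,0,0,0,-1]
  ]
}}

```text
time: 19.38
ee_pos: [0.5847, 0.1927, -0.0141]
eef_rot: [0.999, 0.033, -0.001, -0.003]
ft_force: [-7.7, -0.0, 5.8]
width: 0.0868
```

>>> {"method": "send_rows", "body": {
  "commands": [
    [-0.2,-0.01,0,0,0,0,-1],
    [-0.5,-0.03,0,0,0,0,-1],
    [-0.3,-0.02,0.7,0,0,0,-1],
    [-0.5,-0.03,0.8,0,0,0,-1],
    [-0.7,-0.03,0.7,0,0,0,-1],
    [-0.8,0,0.5,0,0,0,-1],
    [-0.5,0,0,0,0,0,-1],
    [0,0,0,0,0,0,-1]
  ]
}}

```text
time: 20.05
ee_pos: [0.4759, 0.1883, 0.0708]
eef_rot: [0.999, 0.033, 0.001, -0.003]
ft_force: [0.3, 1.0, 0.1]
width: 0.0868
```

```bash
python3 - <<'E'
from h import *
st()
cv2.imwrite('pics/w26.png',r.camera('wrist'))
a=r.camera('side')[130:290,170:370]; cv2.imwrite('pics/si26.png',cv2.resize(a,None,fx=3.7,fy=3.7,interpolation=cv2.INTER_CUBIC))
a=r.camera('scene')[180:380,170:430]; cv2.imwrite("pics/sc26.png",cv2.resize(a,None,fx=3,fy=3,interpolation=cv2.INTER_CUBIC))
E
```

```text
t 20.05 tcp [0.4759 0.1883 0.0708] jig [-0.1703  0.0122  0.0708] x [0.998 0.066 0.003] z [ 0.002  0.007 -1.   ] F [0.32 0.98 0.12] w 0.0868 q [-0.31  0.19 -0.17  1.89  0.03  1.06 -1.99]
```

View pics/w26.png

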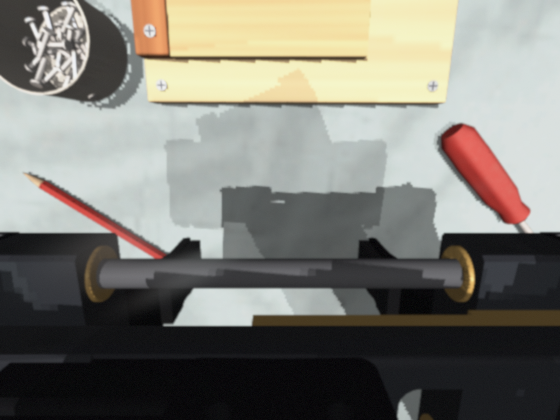

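View pics/si26.png

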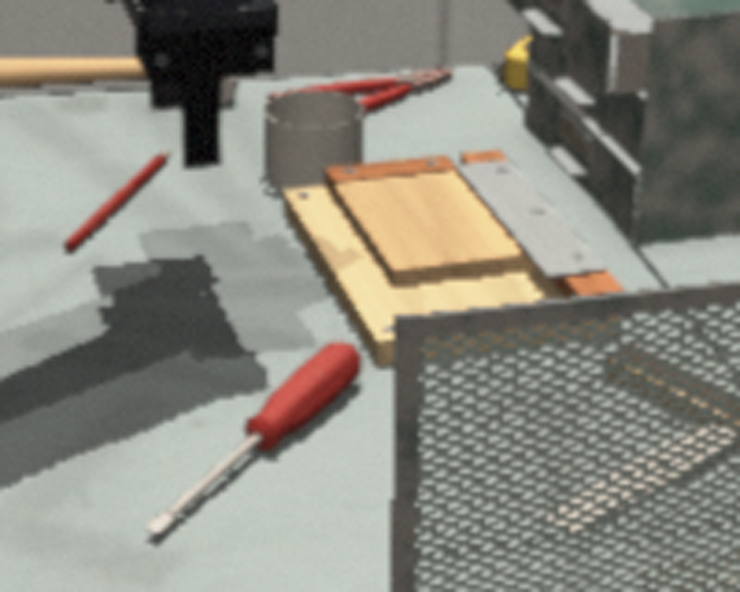

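View pics/sc26.png

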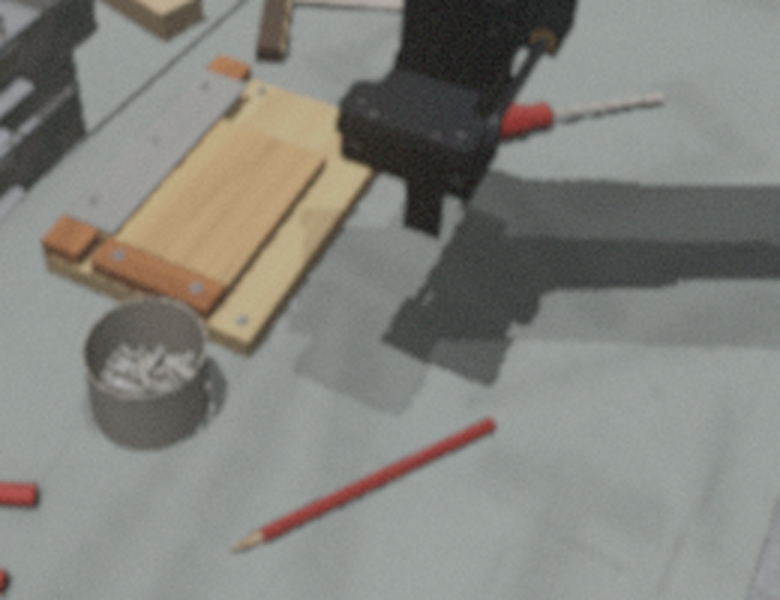

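>>> {"method": "send_rows", "body": {
  "commands": [
    [0.6,0.5,0.5,0,0,0,-1],
    [0.7,0.5,0.2,0,0,0,-1],
    [0.5,0.4,0,0,0,0,-1],
    [0.5,0.2,0,0,0,0,-1],
    [0,0,0,0,0,0,-1],
    [0,0,0,0,0,0,-1]
  ]
}}

```text
time: 20.7
ee_pos: [0.5536, 0.235, 0.0869]
eef_rot: [1.0, 0.03, -0.001, -0.002]
ft_force: [-0.4, 0.6, -0.7]
width: 0.087
```

```bash
python3 - <<'E'
from h import *
st()
s=r.read_state(); a=r.camera('wrist'); cv2.imwrite('pics/w27.png',cv2.resize(a[0:240,80:480],None,fx=2,fy=2,interpolation=cv2.INTER_CUBIC))
RJ=Rn.from_euler('z',JW).as_matrix()
for n,l in dict(door_nl=[-.05,.091,.03],door_nr=[-.05,-.049,.03],fence_front=[-.05,.091,.032],fence_back=[.035,.091,.032],door_strip_r=[.036,-.049,.03],strip_r=[.038,-.09,.035]).items():
    print(n,((proj('wrist',RJ@l+[JX,JY,0],s)[0]-[80,0])*2).round())
E
```

```text
t 20.7 tcp [0.5536 0.235  0.0869] jig [-0.0898  0.0538  0.0869] x [ 0.998  0.06  -0.002] z [-0.002  0.004 -1.   ] F [-0.41  0.61 -0.74] w 0.087 q [-0.35  0.36 -0.16  1.64  0.06  1.15 -2.03]
door_nl [308. 335.]
door_nr [649. 333.]
fence_front [307. 335.]
fence_back [298. 107.]
door_strip_r [670. 103.]
strip_r [788.  93.]
```

View pics/w27.png

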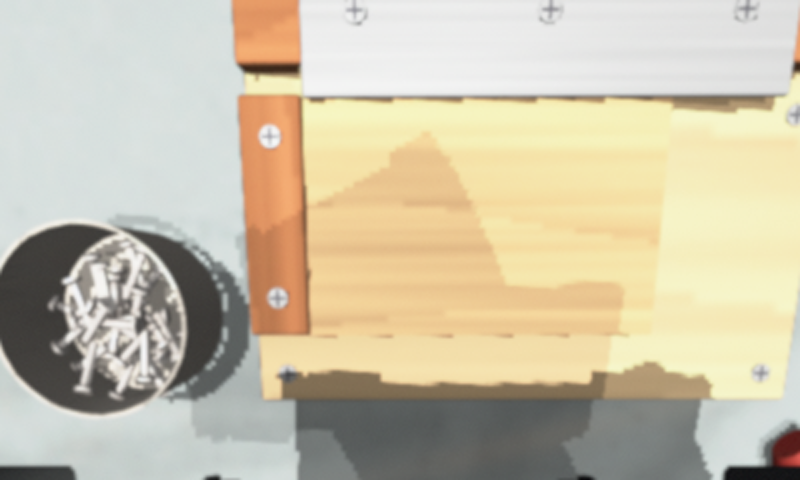

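>>> {"method": "send_rows", "body": {
  "commands": [
    [0.5,-0.6,0,0,0,0,1],
    [0.5,-0.7,0,0,0,0,1],
    [0.5,-0.7,0,0,0,0,1],
    [0.5,-0.7,-0.2,0,0,0,1],
    [0.5,-0.7,-0.2,0,0,0,1],
    [0.4,-0.7,-0.2,0,0,0,1],
    [0.3,-0.5,-0.2,0,0,0.05,1],
    [0,0,0,0,0,0,1],
    [0,0,0,0,0,0,1],
    [0,0,0,0,0,0,1]
  ]
}}

```text
time: 21.58
ee_pos: [0.6471, 0.0859, 0.0579]
eef_rot: [0.999, 0.032, -0.005, -0.0]
ft_force: [-0.3, -0.1, -1.1]
width: 0.0284
```

```bash
python3 - <<'E'
from h import *
st()
E
```

```text
t 21.58 tcp [0.6471 0.0859 0.0579] jig [-0.0062 -0.101   0.0579] x [ 0.998  0.063 -0.009] z [-0.009  0.    -1.   ] F [-0.28 -0.11 -1.11] w 0.0284 q [-0.14  0.49 -0.08  1.51  0.04  1.15 -1.74]
```

>>> {"method": "send_rows", "body": {
  "commands": [
    [0,0,0,0,0,0,1],
    [0,0,-0.4,0,0,0,1],
    [0,0,-0.5,0,0,0,1],
    [0,0,-0.5,0,0,0,1],
    [0,0,-0.5,0,0,0,1],
    [0,0,-0.2,0,0,0,1],
    [0,0,0,0,0,0,1]
  ]
}}

```text
time: 22.17
ee_pos: [0.6445, 0.0945, -0.0081]
eef_rot: [0.999, 0.036, -0.003, -0.002]
ft_force: [-0.5, 0.4, 0.5]
width: 0.0007
```

```bash
python3 - <<'E'
from h import *
st()
E
```

```text
t 22.17 tcp [ 0.6445  0.0945 -0.0081] jig [-0.0082 -0.0923 -0.0081] x [ 0.997  0.073 -0.007] z [-0.007  0.004 -1.   ] F [-0.55  0.44  0.55] w 0.0007 q [-0.15  0.55 -0.08  1.57  0.04  1.03 -1.74]
```

>>> {"method": "send_rows", "body": {
  "commands": [
    [0.05,0.2,-0.18,0,0,-0.1,1],
    [0,0.3,0,0,0,0,1],
    [0,0.3,0,0,0,0,1],
    [0,0.2,0,0,0,0,1]
  ]
}}

```text
time: 22.5
ee_pos: [0.6464, 0.1275, -0.0128]
eef_rot: [1.0, 0.031, -0.003, -0.003]
ft_force: [-0.3, 0.7, -1.0]
width: 0.0008
```

>>> {"method": "send_rows", "body": {
  "commands": [
    [0,0.05,0,0,0,0,1]
  ]
}}

```text
time: 22.58
ee_pos: [0.6463, 0.1286, -0.0125]
eef_rot: [0.999, 0.032, -0.003, -0.001]
ft_force: [-2.1, -11.2, -0.3]
width: 0.0004
```

>>> {"method": "send_rows", "body": {
  "commands": [
    [0,0.05,0,0,0,0,1]
  ]
}}

```text
time: 22.67
ee_pos: [0.6462, 0.1284, -0.0124]
eef_rot: [0.999, 0.032, -0.003, 0.0]
ft_force: [-1.8, -8.2, -1.0]
width: 0.0006
```

>>> {"method": "send_rows", "body": {
  "commands": [
    [0,-0.15,0,0,0,0,1],
    [0,-0.3,0,0,0,0,1],
    [0,0,0.6,0,0,0,1],
    [0,0,0.8,0,0,0,1],
    [-0.2,0.3,0.9,0,0,0,1],
    [-0.8,0.7,0.3,0,0,0,1],
    [-0.8,0.8,0,0,0,0,1],
    [-0.7,0.8,0,0,0,0,1],
    [-0.5,0.7,0,0,0,0,1],
    [0,0.3,0,0,0,0,1]
  ]
}}

```text
time: 23.5
ee_pos: [0.556, 0.2206, 0.0737]
eef_rot: [1.0, 0.028, 0.001, -0.001]
ft_force: [0.4, 0.9, 0.1]
width: 0.0006
```

>>> {"method": "send_rows", "body": {
  "commands": [
    [0,0,0,0,0,0,1],
    [0,0,0,0,0,0,1]
  ]
}}

```text
time: 23.67
ee_pos: [0.556, 0.2232, 0.075]
eef_rot: [1.0, 0.03, 0.002, -0.002]
ft_force: [0.3, 0.0, -0.2]
width: 0.0007
```

```bash
python3 - <<'E'
from h import *
st()
s=r.read_state(); a=r.camera('wrist'); cv2.imwrite('pics/w28.png',cv2.resize(a[0:240,80:480],None,fx=2,fy=2,interpolation=cv2.INTER_CUBIC))
a=r.camera('side'); cv2.imwrite('pics/si28.png',a)
RJ=Rn.from_euler('z',JW).as_matrix()
for n,l in dict(door_nl=[-.05,.091,.03],door_nr=[-.05,-.049,.03],door_strip_r=[.036,-.049,.03]).items():
    print(n,((proj('wrist',RJ@l+[JX,JY,0],s)[0]-[80,0])*2).round())
E
```

```text
t 23.67 tcp [0.556  0.2232 0.075 ] jig [-0.0882  0.0419  0.075 ] x [0.998 0.06  0.004] z [ 0.004  0.004 -1.   ] F [ 0.26  0.03 -0.17] w 0.0007 q [-0.34  0.36 -0.14  1.66  0.05  1.12 -2.01]
door_nl [274. 343.]
door_nr [630. 341.]
door_strip_r [649. 101.]
```

View pics/w28.png

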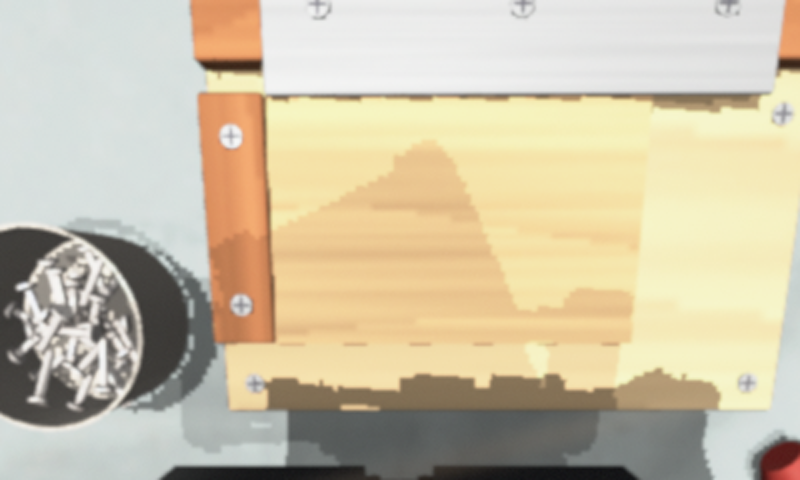

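View pics/si28.png

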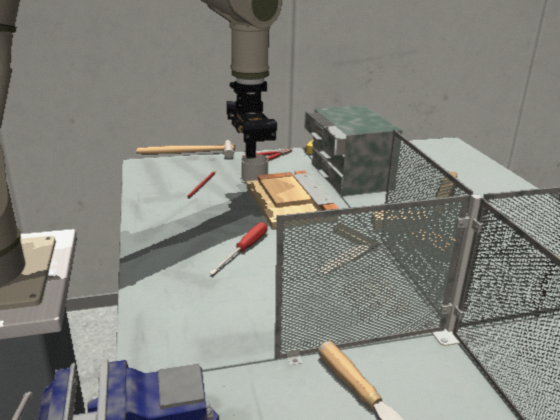

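```bash
python3 -c "
from bench import r
print(r.close_job())"
```

```text
the job is handed in; nothing more can be done
None
```

The door is home on the jig, plain side up and flat under the strip. It touches both fences, and the job is handed in at about 24 s of the 67 s allowed.

**What I did:** I pushed the door to the jig's front edge with both fingertips. Pushing and lifting its near edge raised it until it stood upright. I then pushed it over from behind and slid it forward, left against the side fence, and forward again under the strip. A last nudge to the left confirmed the side contact.

**Final checks:**
- **Position:** in the last wrist picture the three door corners I could check lie within about 2 px (about 1 mm) of where a door at home should appear. No gap shows at the side fence, and the near edge is level with the front end of that fence.
- **Back fence:** the strip hides it, so I judged that contact from the push, which stopped where a door at home should stop it. A gap under about half a millimetre would not show in the pictures.
- **Side fence:** the last nudge stopped at the same place as the first push, within 0.2 mm.
- **Other things:** the tin, try square, pencil and screwdriver look unmoved in the pictures, though I did not measure them again. The gripper was clear and touching nothing.
- **Forces:** the highest readings while pushing the door were about 13 N at the back fence (about 15 N with the vertical part) and 11 N at the side fence, taken at the end of each move.

**What disagreed:**
- **Finger length:** the fingers really end about 38 mm short of the reported TCP. My first approach therefore passed above the door without touching it, and I corrected for this from then on.
- **Bench press:** while finding that offset I pressed the fingertips on the bare bench, and the last reading was about 40 N vertical (42 N in total). That was finger contact away from the door, but it is right at the limit given for the arm and the gripper's body.

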